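Turn a slip box over down the returns slide and square it on the camera board

TASK

One of the slip boxes that have come back lies label side down. Stand it on end on the shelf at the head of the returns slide and tip it over down the slide, so that it comes to lie label side up, then push it flat on the camera board up into the corner, square against both fences, and let go of it. Leave the other slip boxes where they are.

Things in the scene. Friction and masses are not known exactly. Their poses are not given: they have to be found in the camera images.
- box_center (a point): Centre of the slip box to turn over: closed rigid kraft-board box, 68 wide (its x), 140 long (its y), 40 mm thick (its z), about 0.25 kg. White label in a thin steel frame on one broad face only. Starts flat on the table label down, y axis within 0.3 rad of world +y; z points out of the plain face (up at first). Stands by itself on an end; tips over when leaned 16 degrees.
- otherbox_center (a point): Centre of another slip box of the same make and size, lying label up (its z up) on the table near the first; either may be the nearer to the robot. To be left alone.
- donebox_center (a point): Centre of a third such box, label up (its z up), finished with, on the table to the robot's right. To be left alone.
- board: Returns station, one rigid unit fixed on the table; this entry is its level camera board. Origin at table height, z up. Board top 12 mm up, free from x -98 (open side) to +60 and y -185 to +9 mm. Fences stand 18 mm over the board: side fence, face at x = +60, y -198 to +3; end fence, face at y = -185. A document camera (290 high, post at 70, -265 mm) stands past the end fence.
- slide: The station's sheet-metal slide, same origin and axes as the board. Level head shelf without rim, 97 mm up, x -58 to +58, y +130 to +191 mm. From its edge at y = +130 a slope of 35 degrees runs down to -y and meets the board top at y = +9. It is 108 mm wide between cheeks 22 mm high over the slope. A box may stop part-way down it or leaning on its foot.
- shelf (a point): Point on top of the head shelf, 20 mm behind the edge where the slope begins (board frame x 0, y +150, z +97 mm).
- home (a point): Where the centre of the slip box is when it lies flat on the board, long side along the side fence, touching both fences (board frame x +26, y -115, z +32 mm). Axes as the board's.
Mind the look-alikes: they are no part of the job. What is shaped like the part that bears box_center but blue, turquoise or yellow is not meant.

How it is judged:
By the outcome, as a careful person would: the job done as asked, in the order asked, and still so for the second after the job is handed in, with the robot touching nothing.
It also fails if it takes over 61 s, if anything falls off the work surface, if the arm or the gripper's body presses on something with over 40 N, if the wrist force passes 120 N, or if a joint passes its speed limit or range.

ROBOT

A 6-joint arm with a two-finger parallel gripper is mounted at the origin on the work surface. World frame = base frame: x ahead of the robot, y to its left, z up, the work surface at z = 0. Lengths are in m, angles in rad, forces in N, time in s.
With the tool pointing down it reaches from about 0.4 to 0.825 m from the base axis. Payload 7 kg.
Tool frame: the origin (TCP) lies between the finger pads; the fingertips stand arm.nose_length ahead of it and the grasp point (between the pads) is the TCP (arm.nose_length is the distance from the TCP to the fingertips, in m); x points along the fingers, z is the direction in which the jaws open and shut, and the axes are right-handed (so a half turn about x gives the same grasp; the last joint's range is limited). The gripper opens to 88 mm and grips with 3 to 60 N. Pads are 19 mm wide; open, the fingers measure 130 mm over their backs; the gripper's body (78 mm by 193 mm) begins 47 mm behind the grasp point.
Start: joints at [-0.882, 0.359, 0.012, 0, -1.224, -0.288], TCP at [0.263, -0.621, 0.246] pointing down, gripper open.
Joint ranges: [-3.07, 3.07], [-1.43, 2.12], [-1.02, 1.25], [-3.03, 1.67], [-3.05, -0], [-3.03, 3.03]. Speed limits (rad/s): [2.39, 2.39, 3.01, 3.14, 3.14, 3.14].

INTERFACE

Orientations are given as [roll, pitch, yaw] about the fixed x, y, z axes, in that order (R = Rz(yaw) Ry(pitch) Rx(roll)).
In Python, from station import arm, viewer, spotter gives the robot as it stands.
- The arm moves only by the shell command python3 -m handwheel 'ROWS' [FORCE]. ROWS is a JSON object of lists of equal length, an entry for each row: "gripper": the gripper command: -1 is shut, 1 is fully open, values between are in proportion; "travel": the shift along the world's x, y, z each as a share of 500 mm, from -1 to 1, a list of three; "spin": the turn about the world's z as a share of 45 degrees, from -1 to 1. A call has 1 to 20 rows; each row is the pose to reach, as a shift and turn from the pose commanded when the call began; what a row does not reach only later rows make up. A row lasts 1/10 s, in which the tool goes at most 50 mm and 8.59 degrees, less where a joint would pass 70% of its speed; a pose out of reach is approached as far as the arm can. A call with a number of a shift or a turn outside -1 to 1 is refused whole. A call with a gripper value outside its range is refused whole. The fingers move at their own pace and stop on an object; FORCE is the grip in N (left out, the last holds). Time passes only in rows, so rows that repeat a pose let the fingers close. It gives the time, the measured TCP pose, the force and the opening at its end, in the units of the state.
- arm.get_state(): the state, without advancing time (a new reading comes with each control period).
- viewer.grab_frame(name): name is "scene" or "top"; returns a dict with "pixels" (384x512x3 uint8, blue, green, red), "fx", "fy", "cx", "cy" (pixels), "k1" (the pictures are not rectified: a ray, as slopes to the right and down, at radius r is drawn at 1 + k1 r^2 times it, then the intrinsics apply), "eye" and "attitude" of the camera in the world. Camera axes: x right, y down, z forward; pixel columns grow to the right and rows downward; lengths in m; the calibration is good to about 2 mm. A picture is of the moment at which its call begins. There is no depth.
- arm.job_done(): hands the job in, once; it reports no verdict.
Trained networks look in the newest picture that a camera, given by its name, has taken for a name from the list of things; names that differ only in an ending like _2 or _b are one class to them, and where a whole thing is asked for, a point or a joint stands for the part that bears it (a point fixed in the world has none). Each returns a list of dicts, best first, with "conf" (0 to 1); they miss things now and then, are a little off and sometimes report something else, mostly with a low value. They report only what shows in the picture. A call takes as long as a camera call. They do not tell look-alikes from the thing itself.
- spotter.spot_in(camera, label): "rect" ([left, top, right, bottom] in pixels, round what is visible of it).
- spotter.tip_of(camera, label): "at" ([column, row] in pixels: a listed point, or the origin of a listed thing).
The state is a dict: "t": time; "q": joint angles; "qd": joint speeds; "joint_efforts": joint torques, N m; "eef_pos": TCP position; "ee_rot": TCP orientation; "force": force on the tool from outside, world axes, zero at the start; "moment": the same for the moment, N m; "width": finger opening in m.
Only numpy, scipy, OpenCV 4.12 (cv2) and the standard library are available. Lean on these libraries where they do the work, as an engineer would, in place of code of your own. Each camera call takes 0.05 s, during which the arm holds its last target.

## Working session

There is one attempt and no reset: what is moved stays moved. The work goes in short steps, Python scripts to look and compute and a shell command to move; the robot and the scene stay as the last step left them, time stands still between calls to the robot, and variables do not carry over. Pictures are saved under pics/ and viewed, and the job is handed in when it is done.

```bash
ls; mkdir -p pics
python3 - <<'E'
from station import arm, viewer, spotter
import cv2
s=arm.get_state(); print(s, arm.nose_length)
for n in ("scene","top"):
    f=viewer.grab_frame(n); cv2.imwrite(f"pics/{n}0.png",f["pixels"])
    print(n,{k:v for k,v in f.items() if k!="pixels"})
    for l in ("box_center","otherbox_center","donebox_center","board","slide","shelf","home"):
        try: print(l,[(d["at"],d["conf"]) for d in spotter.tip_of(n,l)])
        except Exception as e: print(l,e)
print(arm.get_state()["t"])
E
```

```text
pics
{'t': 0.0, 'q': array([-8.81901501e-01,  3.59394486e-01,  1.10553228e-02, -3.50484204e-04,
       -1.22412941e+00, -2.88123260e-01]), 'qd': array([-0.00038514, -0.00106871, -0.00027686, -0.00057726, -0.00014129,
        0.00042335]), 'joint_efforts': array([-3.28103924e-04, -5.82713020e+01,  2.93043941e+01,  6.99712202e+00,
        6.59991187e-03, -1.79769040e-04]), 'eef_pos': array([ 0.26314169, -0.62108428,  0.24461617]), 'ee_rot': array([0.09361513, 1.56909192, 2.06506367]), 'force': array([ 0.59809042, -0.181424  , -0.17235607]), 'moment': array([ 0.02282321, -0.00127895, -0.00913205]), 'width': 0.08762355385921272} 0.019
scene {'fx': 426.51609429411405, 'fy': 426.51609429411405, 'cx': 254.29578005615951, 'cy': 191.49958336472676, 'k1': 0.027494162256649142, 'eye': array([ 1.30628759, -0.70210069,  1.32674499]), 'attitude': array([-2.4079099 ,  0.01710171,  0.86404607])}
box_center [([295.6, 139.5], 0.85), ([335.2, 179.7], 0.73), ([378.2, 172.1], 0.73), ([262.9, 155.2], 0.62)]
otherbox_center [([310.7, 162.7], 0.92)]
donebox_center [([137.3, 260.5], 0.94)]
board [([242.1, 223.5], 0.97)]
slide [([239.9, 226.1], 0.67)]
shelf [([266.3, 187.1], 0.74), ([224.4, 238.9], 0.32)]
home [([225.7, 241.2], 0.8)]
top {'fx': 413.89048308821367, 'fy': 413.89048308821367, 'cx': 254.81706102955653, 'cy': 189.70926298532243, 'k1': -0.1442093779241743, 'eye': array([ 0.18592876, -0.00698412,  1.56331381]), 'attitude': array([-2.95015891,  0.02030131, -1.59675833])}
box_center [([177.4, 164.8], 0.77), ([127.8, 150.0], 0.77), ([150.4, 251.9], 0.75), ([200.9, 248.9], 0.74)]
otherbox_center [([171.1, 207.7], 0.83)]
donebox_center [([384.9, 216.7], 0.71)]
board [([284.0, 190.2], 0.75)]
slide [([281.9, 197.6], 0.59)]
shelf [([244.0, 194.9], 0.67)]
home [([315.1, 178.8], 0.67)]
0.8
```

Run:
```python
import cv2
a=cv2.imread("pics/scene0.png");cv2.imwrite("pics/s1.png",cv2.resize(a[90:330,80:440],None,fx=2.2,fy=2.2,interpolation=2))
a=cv2.imread("pics/top0.png");cv2.imwrite("pics/t1.png",cv2.resize(a[80:330,90:430],None,fx=2.3,fy=2.3,interpolation=2))
```

```text
(no output)
```

View pics/s1.png

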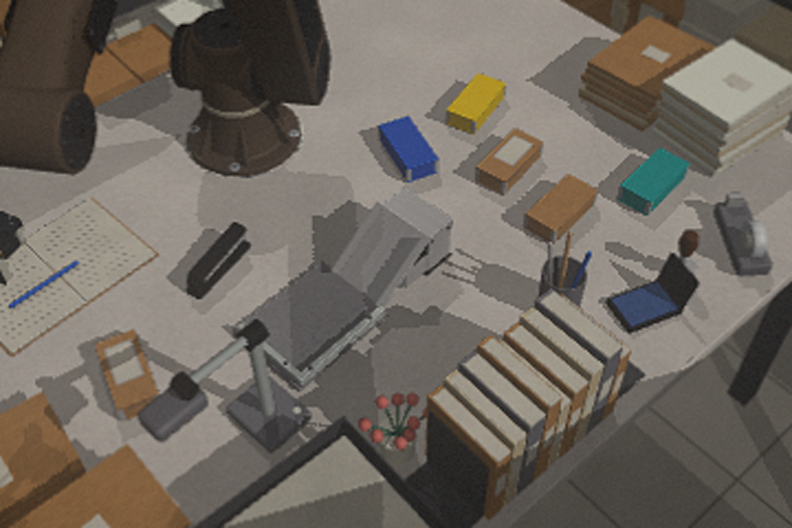

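View pics/t1.png

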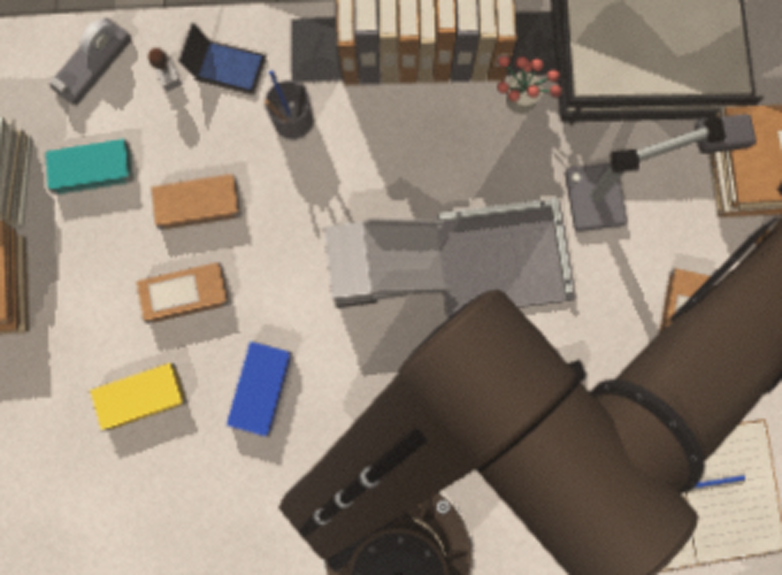

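Candidates for the box: plain kraft at scene (335,184) / top (175,167), turquoise (377,172), blue (266,157), yellow (296,136), and the label-up kraft box (311,163). By the description it is the plain kraft one, because it is brown and shows no label. Next I measure it and take a close crop.

```bash
cat > h.py <<'E'
import numpy as np, cv2
from scipy.spatial.transform import Rotation as R
from scipy.optimize import least_squares
def save(f,fn):
    np.savez(fn,**f)
def load(fn):
    d=np.load(fn); return {k:d[k] for k in d}
def ray(f,px):
    u=np.array([(px[0]-f["cx"])/f["fx"],(px[1]-f["cy"])/f["fy"]],float); v=u.copy()
    for _ in range(20): v=u/(1+f["k1"]*(v@v))
    d=R.from_euler("xyz",f["attitude"]).as_matrix()@np.array([v[0],v[1],1]); return np.array(f["eye"]),d/np.linalg.norm(d)
def onz(f,px,z):
    e,d=ray(f,px); return e+d*(z-e[2])/d[2]
def tri(fp):
    A=np.zeros((3,3));b=np.zeros(3);L=[]
    for f,p in fp:
        e,d=ray(f,p);P=np.eye(3)-np.outer(d,d);A+=P;b+=P@e;L.append((e,P))
    x=np.linalg.solve(A,b); return x,[np.linalg.norm(P@(x-e))*1000 for e,P in L]
def proj(f,X):
    X=np.atleast_2d(X);c=(X-f["eye"])@R.from_euler("xyz",f["attitude"]).as_matrix()
    s=c[:,:2]/c[:,2:]; s=s*(1+f["k1"]*(s**2).sum(1,keepdims=True))
    return s*[f["fx"],f["fy"]]+[f["cx"],f["cy"]]
E
python3 - <<'E'
from h import *
from station import viewer
for n in("scene","top"):
    f=viewer.grab_frame(n);save(f,n+"_a.npz")
S,T=load("scene_a.npz"),load("top_a.npz")
for l,a,b in [("box",(335.2,179.7),(177.4,164.8)),("other",(310.7,162.7),(171.1,207.7)),("board",(242.1,223.5),(284,190.2)),("shelf",(266.3,187.1),(244,194.9)),("home",(225.7,241.2),(315.1,178.8))]:
    print(l,*tri([(S,a),(T,b)]))
def crop(f,x0,y0,x1,y1,k,fn): cv2.imwrite(fn,cv2.resize(f["pixels"][y0:y1,x0:x1],None,fx=k,fy=k,interpolation=cv2.INTER_CUBIC))
crop(S,310,160,360,210,11,"pics/cs.png");crop(T,145,145,205,190,12,"pics/ct.png")
crop(S,180,165,300,270,6.5,"pics/bs.png");crop(T,225,155,345,220,6.5,"pics/bt.png")
E
```

```text
box [0.58748478 0.31168312 0.05472595] [np.float64(5.376970740008594), np.float64(5.37697074000847)]
other [0.42761954 0.33988527 0.018313  ] [np.float64(2.963696388824219), np.float64(2.9636963888242502)]
board [ 0.48351205 -0.09355303  0.00880202] [np.float64(1.4145358126948482), np.float64(1.4145358126948975)]
shelf [0.45560896 0.05661256 0.08758155] [np.float64(1.6271052703795508), np.float64(1.6271052703795594)]
home [ 0.5212583  -0.20755585  0.03528028] [np.float64(6.026635369271236), np.float64(6.0266353692713395)]
```

View pics/cs.png

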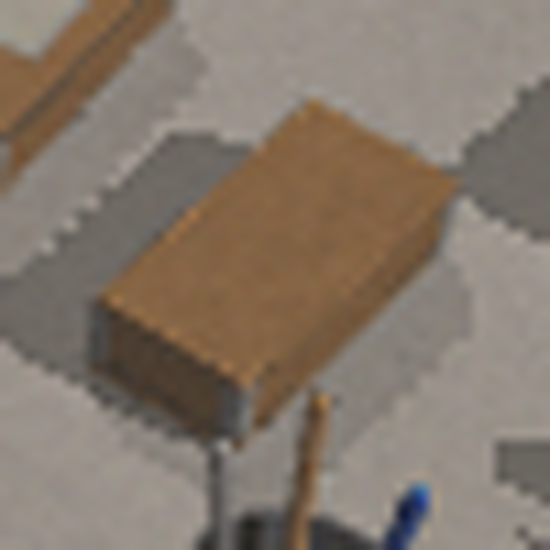

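View pics/ct.png

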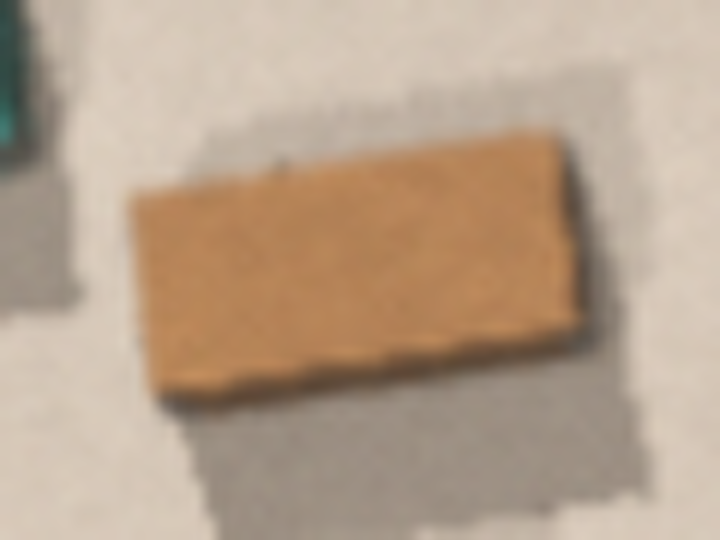

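View pics/bs.png

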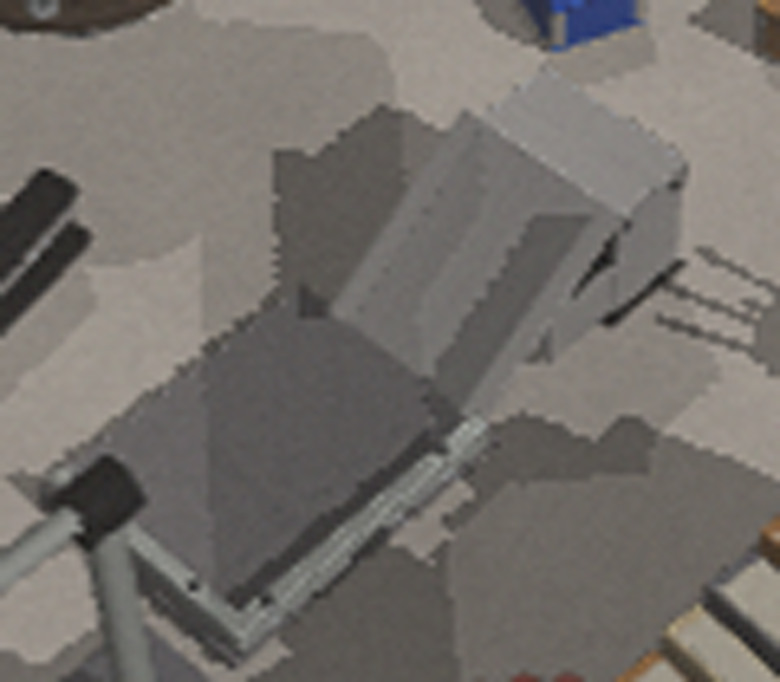

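View pics/bt.png

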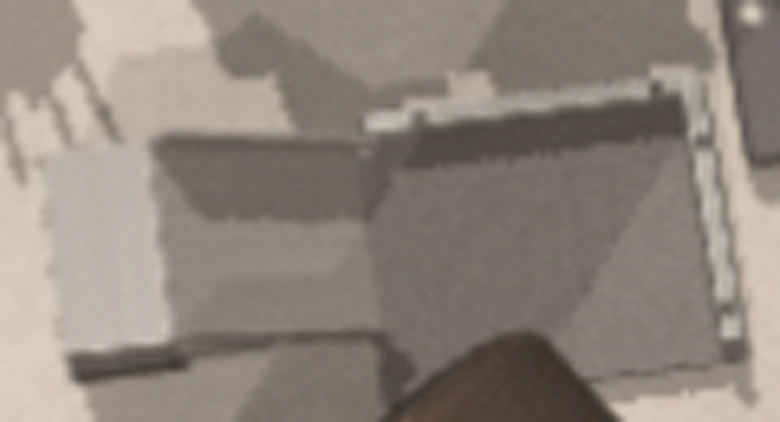

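The close crops show a plain brown top with no label, so this is the box. Its top corners in the scene view are at about (319.5,187), (333,195), (352,177) and (339,169). Next I triangulate the box and station corners.

Run:
```python
from h import *
S,T=load("scene_a.npz"),load("top_a.npz")
cs=lambda c,k,o:((c[0]+.5)/k-.5+o[0],(c[1]+.5)/k-.5+o[1])
box=[("-x-y",(105,300),(578,325)),("+x-y",(250,385),(560,130)),("+x+y",(460,185),(135,200)),("-x+y",(315,100),(155,395))]
P=[]
for n,a,b in box:
    x,e=tri([(S,cs(a,11,(310,160))),(T,cs(b,12,(145,145)))]);P.append(x);print(n,x.round(4),np.round(e,1))
P=np.array(P);print("c",P.mean(0),"w",np.linalg.norm(P[1]-P[0]),np.linalg.norm(P[2]-P[3]),"l",np.linalg.norm(P[3]-P[0]),np.linalg.norm(P[2]-P[1]))
d=(P[3]-P[0]+P[2]-P[1]);print("yaw",np.arctan2(-d[0],d[1]))
sh=[((-.058,.191),(548,68),(65,355)),((.058,.191),(685,165),(45,155)),((.058,.130),(625,215),(155,140)),((-.058,.130),(478,115),(170,345))]
obs=[];X=[]
for m,a,b in sh:
    pa,pb=cs(a,6.5,(180,165)),cs(b,6.5,(225,155))
    x,e=tri([(S,pa),(T,pb)]);print(m,x.round(4),np.round(e,1)); X.append([*m,.097]);obs+= [(S,pa),(T,pb)]
# fence inner top line junction & slope foot
ob=[f for f,p in obs];pp=np.array([p for f,p in obs]);XX=np.repeat(np.array(X),2,0)
def res(v):
    M=R.from_euler("z",v[2]).as_matrix();W=XX@M.T+[v[0],v[1],v[3]]
    return np.concatenate([proj(f,w)[0]-p for f,w,p in zip(ob,W,pp)])
r=least_squares(res,[.48,-.09,0,0]);print("board",r.x,"rms px",np.sqrt((r.fun**2).mean()))
v=r.x
M=R.from_euler("z",v[2]).as_matrix();t=np.array([v[0],v[1],0])
# draw overlay
L=[[(-.058,.191,.097),(.058,.191,.097),(.058,.13,.097),(-.058,.13,.097),(-.058,.191,.097)],[(.06,.003,.03),(.06,-.185,.03),(-.09,-.185,.03)],[(.06,.003,.012),(.06,-.185,.012),(-.098,-.185,.012),(-.098,.009,.012),(.054,.009,.012)]]
for f,n,o,s in ((S,"ovs",(180,165,300,270),6.5),(T,"ovt",(225,155,345,220),6.5)):
    im=cv2.resize(f["pixels"][o[1]:o[3],o[0]:o[2]],None,fx=s,fy=s,interpolation=2)
    for l in L:
        p=proj(f,np.array(l)@M.T+t);p=((p+.5-[o[0],o[1]])*s-.5).astype(int);cv2.polylines(im,[p],False,(0,0,255),1)
    cv2.imwrite(f"pics/{n}.png",im)
```

```text
-x-y [0.5613 0.2529 0.0343] [1.3 1.3]
+x-y [0.6262 0.2597 0.0359] [2.3 2.3]
+x+y [0.6081 0.3982 0.0327] [1.4 1.4]
-x+y [0.5425 0.3892 0.0354] [1.2 1.2]
c [0.58453284 0.32500086 0.03459023] w 0.06521245245569908 0.06624785657719266 l 0.13759014356805369 0.13968903006991656
yaw 0.13315931639576903
(-0.058, 0.191) [0.4032 0.0909 0.0923] [1. 1.]
(0.058, 0.191) [0.5173 0.1003 0.0901] [0.9 0.9]
(0.058, 0.13) [0.5246 0.0406 0.0949] [3.9 3.9]
(-0.058, 0.13) [0.4065 0.032  0.0939] [0.3 0.3]
board [ 0.47549404 -0.09410758  0.07909231 -0.00430214] rms px 0.49629549993444017
```

View pics/ovs.png

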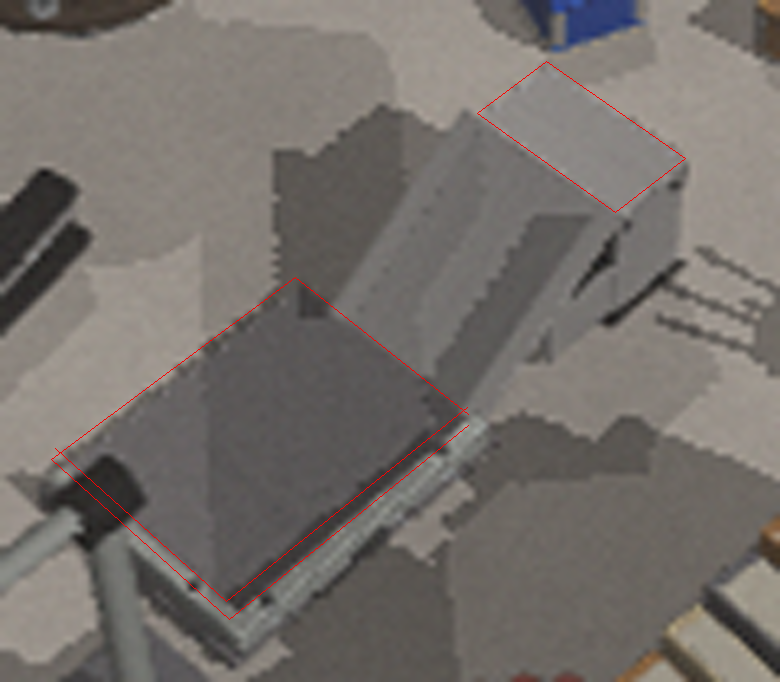

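View pics/ovt.png

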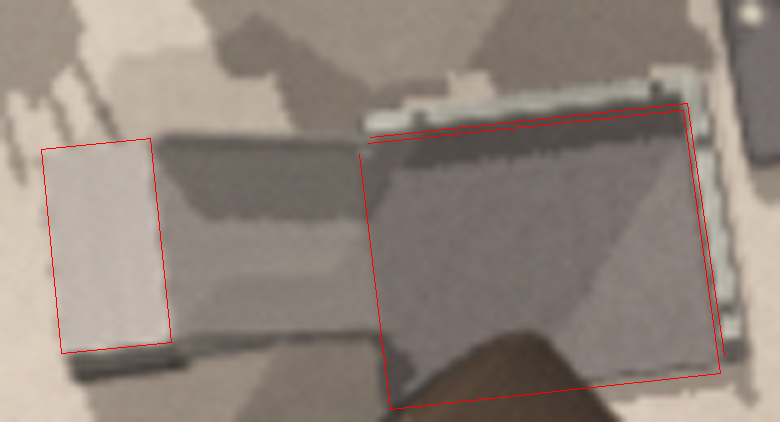

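Run:
```python
from h import *
from station import arm
S,T=load("scene_a.npz"),load("top_a.npz")
cs=lambda c,k,o:np.array(((c[0]+.5)/k-.5+o[0],(c[1]+.5)/k-.5+o[1]))
box=[((-1,-1),(105,300),(578,325)),((1,-1),(250,385),(560,130)),((1,1),(460,185),(135,200)),((-1,1),(315,100),(155,395))]
def fit(pts,x0,views):
    def res(v):
        M=R.from_euler("z",v[2]).as_matrix();o=[]
        for X,a,b in pts:
            w=M@X+[v[0],v[1],0]
            if 0 in views and a is not None:o.append(proj(S,w)[0]-a)
            if 1 in views and b is not None:o.append(proj(T,w)[0]-b)
        return np.concatenate(o)
    r=least_squares(res,x0);return r.x.round(4),np.sqrt((r.fun**2).mean()).round(2)
bp=[(np.array([m[0]*.034,m[1]*.07,.04]),cs(a,11,(310,160)),cs(b,12,(145,145))) for m,a,b in box]
for vw in ((0,1),(0,),(1,)): print("box",vw,fit(bp,[.58,.32,.1],vw))
sh=[((-.058,.191,.097),(548,68),(65,355)),((.058,.191,.097),(685,165),(45,155)),((.058,.130,.097),(625,215),(155,140)),((-.058,.130,.097),(478,115),(170,345)),((.06,-.185,.03),(237,612),(686,97)),((-.098,.009,.012),(298,285),None),((.06,.003,.03),(467,418),(368,128))]
sp=[(np.array(m),cs(a,6.5,(180,165)),None if b is None else cs(b,6.5,(225,155))) for m,a,b in sh]
for vw in ((0,1),(0,),(1,)): print("board",vw,fit(sp,[.48,-.09,.1],vw))
s=arm.get_state();M=R.from_euler("xyz",s["ee_rot"]).as_matrix();print(M.round(3),np.arctan2(M[1,2],M[0,2]))
```

```text
box (0, 1) (array([0.5847, 0.323 , 0.1313]), np.float64(0.59))
box (0,) (array([0.588 , 0.3224, 0.134 ]), np.float64(0.32))
box (1,) (array([0.5822, 0.3225, 0.1284]), np.float64(0.35))
board (0, 1) (array([ 0.4791, -0.0951,  0.0946]), np.float64(0.62))
board (0,) (array([ 0.4814, -0.0959,  0.0915]), np.float64(0.48))
board (1,) (array([ 0.4772, -0.0949,  0.0951]), np.float64(0.49))
[[ 0.    -0.921 -0.39 ]
 [ 0.    -0.39   0.921]
 [-1.    -0.    -0.   ]] 1.9715871410678725
```

Both fits agree with the stated sizes to 2–3 mm: box at (0.585, 0.323) with yaw 0.13, board origin at (0.479, -0.095) with yaw about 0.09. Now I move over the +y end of the box with a spin of +74.5°.

```bash
python3 -m handwheel '{"gripper":[1,1,1,1,1,1,1,1,1,1,1],"travel":[[0.3,1,0.1],[0.3,1,0.1],[0.3,1,0.1],[0.3,1,0.1],[0.3,1,0.1],[0.3,1,0.1],[0.3,1,0.1],[0.3,1,0.1],[0.3,1,0.1],[0.3,1,0.1],[0.3,1,0.1]],"spin":[0.83,0.83,0.83,0.83,0.83,0.83,0.83,0.83,0.83,0.83,0.83]}' 15
python3 -m handwheel '{"gripper":[1,1,1,1,1,1,1,1,1,1,1,1],"travel":[[0.332,0.978,-0.25],[0.332,0.978,-0.25],[0.332,0.978,-0.25],[0.332,0.978,-0.25],[0.332,0.978,-0.25],[0.332,0.978,-0.25],[0.332,0.978,-0.25],[0.332,0.978,-0.25],[0.332,0.978,-0.25],[0.332,0.978,-0.25],[0.332,0.978,-0.25],[0.332,0.978,-0.25]],"spin":[0.83,0.83,0.83,0.83,0.83,0.83,0.83,0.83,0.83,0.83,0.83,0.83]}'
python3 - <<'E'
from h import *
from station import arm,viewer
s=arm.get_state();M=R.from_euler("xyz",s["ee_rot"]).as_matrix();print(s["t"],s["eef_pos"],np.arctan2(M[1,2],M[0,2])-np.pi,s["q"].round(2))
f=viewer.grab_frame("scene");cv2.imwrite("pics/s2.png",cv2.resize(f["pixels"][100:240,250:430],None,fx=4,fy=4,interpolation=2))
f=viewer.grab_frame("top");cv2.imwrite("pics/t2.png",cv2.resize(f["pixels"][100:260,80:280],None,fx=3.5,fy=3.5,interpolation=2))
E
```

```text
t: 2.0
eef_pos: [0.414, -0.1186, 0.2965]
ee_rot: [-2.405, 1.568, 0.221]
force: [0.7, -1.4, 1.1]
width: 0.0875
t: 3.2
eef_pos: [0.5795, 0.3707, 0.1677]
ee_rot: [0.706, 1.568, -2.299]
force: [-0.0, -0.7, -0.7]
width: 0.0876
3.2 [0.57951293 0.37069251 0.16772032] -6.147057360278847 [ 0.85  0.43 -0.06 -0.   -1.08 -0.72]
```

View pics/s2.png

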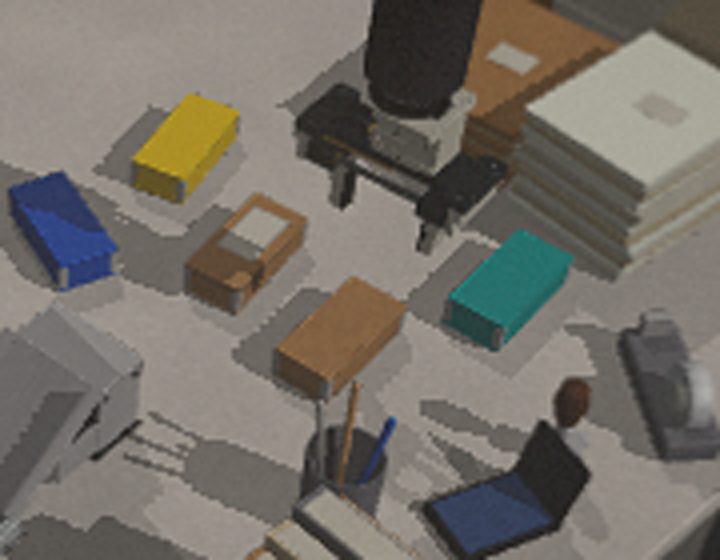

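View pics/t2.png

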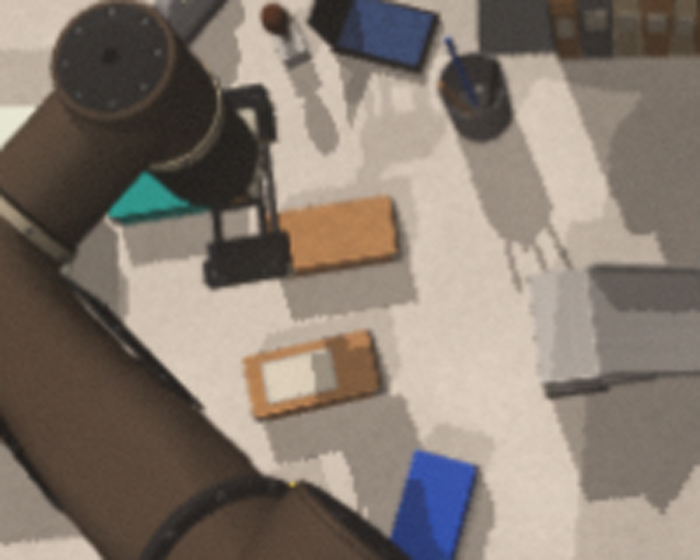

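The gripper stands over the +y end of the plain box, and both jaws will come down clear of the turquoise box. Next I lower, close, and check.

```bash
python3 -m handwheel '{"gripper":[1,1,1,1,1,-1,-1,-1,-1,-1],"travel":[[0,0,-0.1],[0,0,-0.2],[0,0,-0.26],[0,0,-0.286],[0,0,-0.286],[0,0,-0.286],[0,0,-0.286],[0,0,-0.286],[0,0,-0.286],[0,0,-0.286]],"spin":[0,0,0,0,0,0,0,0,0,0]}' 15
python3 - <<'E'
from h import *
from station import arm,viewer
s=arm.get_state();M=R.from_euler("xyz",s["ee_rot"]).as_matrix();print(s["t"],s["eef_pos"],np.arctan2(M[1,2],M[0,2])+np.pi,s["q"].round(2))
f=viewer.grab_frame("scene");cv2.imwrite("pics/s3.png",cv2.resize(f["pixels"][120:220,290:390],None,fx=6,fy=6,interpolation=2))
E
```

```text
t: 4.3
eef_pos: [0.5799, 0.3682, 0.0296]
ee_rot: [-2.531, 1.568, 0.745]
force: [-2.3, -0.1, 6.9]
width: 0.068
4.3 [0.57993867 0.36819895 0.02958188] 0.1339493599791246 [ 0.85  0.56 -0.19  0.   -0.81 -0.72]
```

View pics/s3.png

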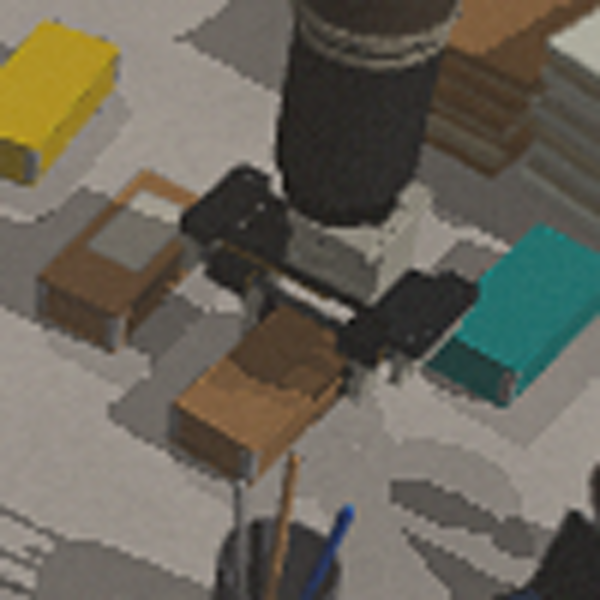

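The grip is at z = 30 mm, 10 mm above the middle of the box, which would make it hang tilted. I regrip lower.

```bash
python3 -m handwheel '{"gripper":[0.8,0.8,0.8,-1,-1,-1,-1],"travel":[[0,0,0],[0,0,-0.014],[0,0,-0.014],[0,0,-0.014],[0,0,-0.014],[0,0,-0.014],[0,0,-0.014]],"spin":[0,0,0,0,0,0,0]}' 12
```

```text
t: 5.05
eef_pos: [0.5793, 0.3675, 0.0204]
ee_rot: [0.47, 1.571, -2.538]
force: [-0.0, 0.7, -0.6]
width: 0.0679
```

```bash
python3 -m handwheel '{"gripper":[-1,-1,-1,-1,-1,-1,-1,-1,-1,-1,-1,-1,-1,-1],"travel":[[0.001,-0.008,0.03],[0.002,-0.018,0.058],[0.004,-0.033,0.085],[0.007,-0.051,0.11],[0.01,-0.072,0.132],[0.013,-0.095,0.151],[0.016,-0.121,0.166],[0.02,-0.149,0.179],[0.024,-0.178,0.187],[0.028,-0.208,0.192],[0.032,-0.238,0.193],[0.036,-0.268,0.191],[0.036,-0.268,0.191],[0.036,-0.268,0.191]],"spin":[0,0,0,0,0,0,0,0,0,0,0,0,0,0]}'
python3 - <<'E'
from h import *
from station import arm,viewer
f=viewer.grab_frame("scene");cv2.imwrite("pics/s4.png",cv2.resize(f["pixels"][120:220,290:390],None,fx=6,fy=6,interpolation=2))
E
```

```text
t: 6.45
eef_pos: [0.5974, 0.2328, 0.1157]
ee_rot: [0.482, 1.57, -2.526]
force: [0.6, 0.3, -2.6]
width: 0.0681
```

View pics/s4.png

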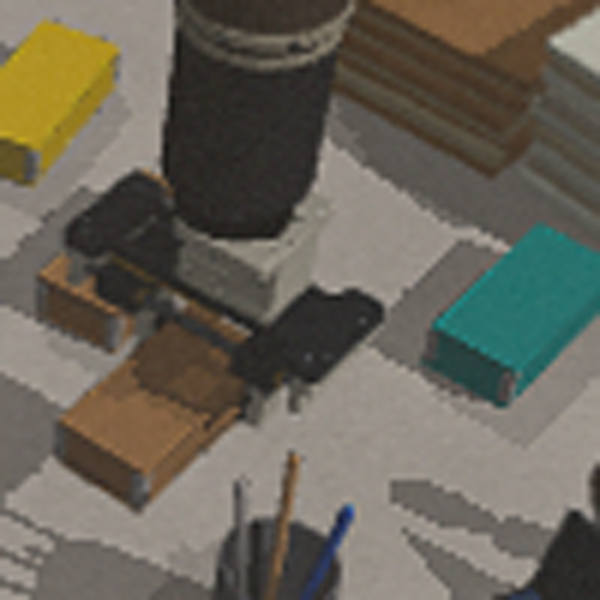

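The pads held the box level, so it was lifted without turning. I reduce the grip so that it can swing down between the pads.

```bash
python3 -m handwheel '{"gripper":[-1,-1,-1,-1],"travel":[[0,0,0.01],[0,0,0.01],[0,0,0.01],[0,0,0.01]],"spin":[0,0,0,0]}' 6
python3 - <<'E'
from h import *
from station import arm,viewer
f=viewer.grab_frame("scene");cv2.imwrite("pics/s5.png",cv2.resize(f["pixels"][120:220,290:390],None,fx=5,fy=5,interpolation=2))
E
```

```text
t: 6.9
eef_pos: [0.5972, 0.2338, 0.1211]
ee_rot: [-1.79, 1.571, 1.486]
force: [0.1, 0.1, -2.6]
width: 0.0682
```

View pics/s5.png

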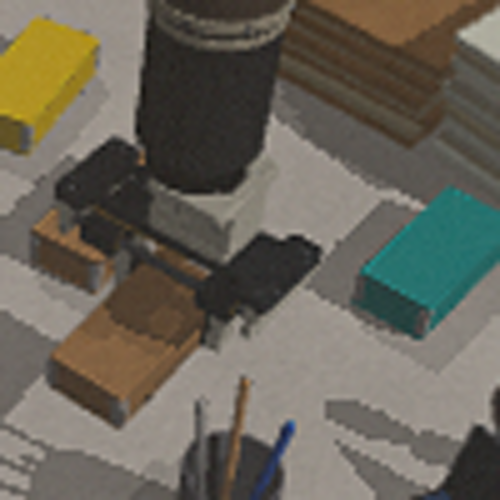

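```bash
python3 -m handwheel '{"gripper":[-1,-1,-1,-1,-1,-1],"travel":[[0,0,0],[0,0,0],[0,0,0],[0,0,0],[0,0,0],[0,0,0]],"spin":[0,0,0,0,0,0]}' 3
python3 - <<'E'
from h import *
from station import arm,viewer
f=viewer.grab_frame("scene");cv2.imwrite("pics/s6.png",cv2.resize(f["pixels"][120:220,290:390],None,fx=5,fy=5,interpolation=2))
f=viewer.grab_frame("top");cv2.imwrite("pics/t6.png",cv2.resize(f["pixels"][120:240,120:260],None,fx=5,fy=5,interpolation=2))
E
```

```text
t: 7.55
eef_pos: [0.5973, 0.2335, 0.1211]
ee_rot: [-2.435, 1.571, 0.84]
force: [-0.0, 0.1, -1.3]
width: 0.0682
```

View pics/s6.png

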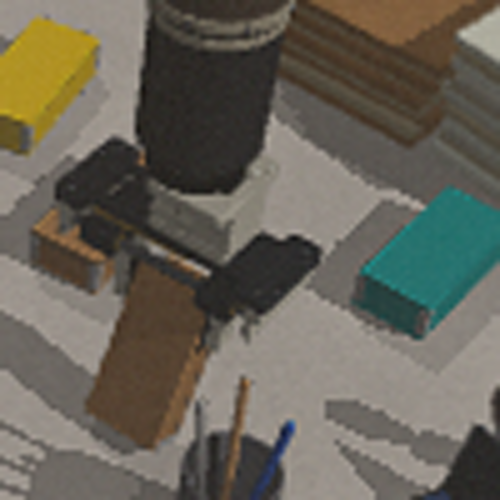

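View pics/t6.png

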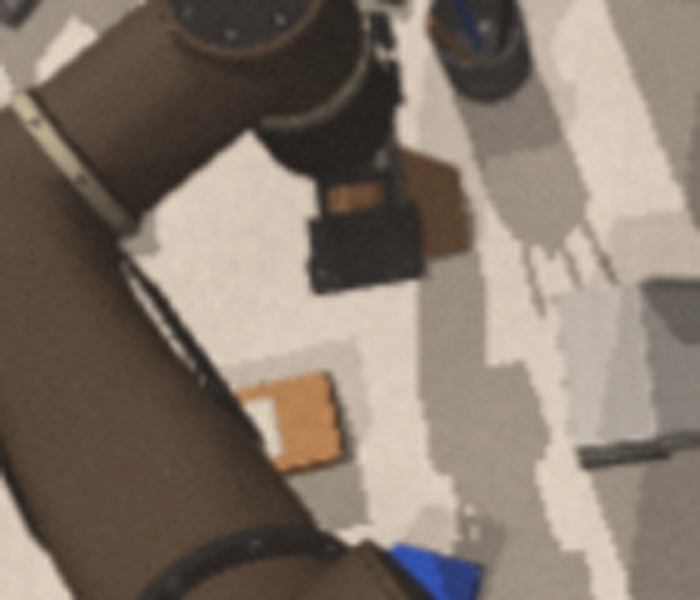

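```bash
python3 -m handwheel '{"gripper":[-1,-1,-1],"travel":[[0,0,0],[0,0,0],[0,0,0]],"spin":[0,0,0]}' 3
python3 - <<'E'
from h import *
from station import arm,viewer
f=viewer.grab_frame("scene");cv2.imwrite("pics/s7.png",cv2.resize(f["pixels"][140:220,290:370],None,fx=8,fy=8,interpolation=2))
E
```

```text
t: 7.95
eef_pos: [0.5974, 0.2336, 0.1211]
ee_rot: [-2.62, 1.571, 0.656]
force: [-0.3, 1.0, -0.2]
width: 0.0682
```

View pics/s7.png

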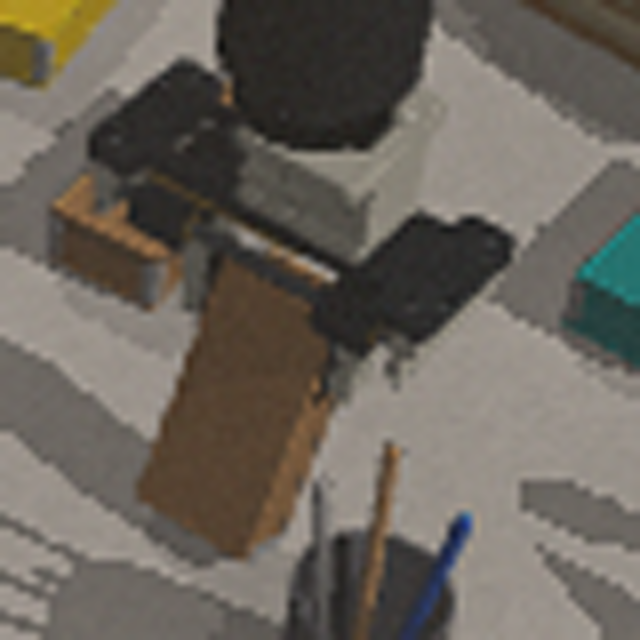

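```bash
cat >> h.py <<'E'
cropxy=lambda c,k,o:np.array(((c[0]+.5)/k-.5+o[0],(c[1]+.5)/k-.5+o[1]))
E
python3 - <<'E'
from h import *
S=load("scene_a.npz")
c=lambda p:cropxy(p,8,(290,140))
pts={(1,1):(243,555),(-1,1):(140,495),(1,0):(280,540)}
yaw=.134;u=np.array([-np.sin(yaw),np.cos(yaw),0]);x=np.array([np.cos(yaw),np.sin(yaw),0]);z=np.array([0,0,1.])
# v=(X,Y of pivot edge mid, theta); pivot on table z=0 
def P(v,k):
    n=z*np.cos(v[2])-u*np.sin(v[2]); return np.array([v[0],v[1],0])+x*.034*k[0]+n*.04*k[1]
r=least_squares(lambda v:np.concatenate([proj(S,P(v,k))[0]-c(p) for k,p in pts.items()]),[.6,.2,1.])
v=r.x;print(v[:2],np.degrees(v[2]),r.fun.round(2))
l=u*np.cos(v[2])+z*np.sin(v[2]);n=z*np.cos(v[2])-u*np.sin(v[2])
d=np.array([.5974,.2336,.1211])-np.array([v[0],v[1],0]);print("tcp in box: x %.4f along %.4f normal %.4f"%(d@x,d@l,d@n))
E
```

```text
[0.60141816 0.2116558 ] 62.53282344093407 [ 0.25  0.43 -0.63 -0.59  0.38  0.12]
tcp in box: x -0.0011 along 0.1177 normal 0.0361
```

The box is resting on its lower edge at about 65–70°. I drag the top towards -y over the foot, then lift slightly so that it hangs.

```bash
python3 -m handwheel '{"gripper":[-1,-1,-1,-1,-1,-1,-1],"travel":[[0.002,-0.02,0],[0.005,-0.04,0],[0.008,-0.06,0],[0.01,-0.08,0],[0.01,-0.08,0.02],[0.01,-0.08,0.03],[0.01,-0.08,0.03]],"spin":[0,0,0,0,0,0,0]}' 3
python3 - <<'E'
from h import *
from station import arm,viewer
f=viewer.grab_frame("scene");cv2.imwrite("pics/s8.png",cv2.resize(f["pixels"][140:220,280:360],None,fx=8,fy=8,interpolation=2))
E
```

```text
t: 8.7
eef_pos: [0.6031, 0.1939, 0.1374]
ee_rot: [-2.79, 1.569, 0.486]
force: [0.0, -0.5, -3.1]
width: 0.0677
```

View pics/s8.png

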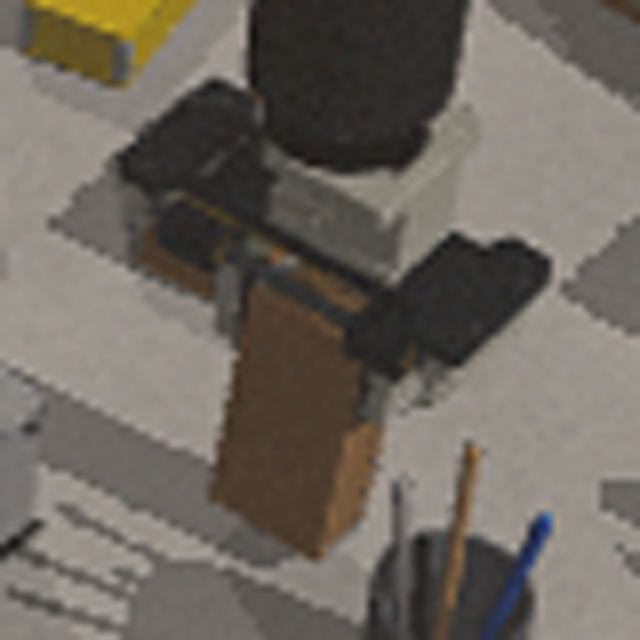

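Run:
```python
from h import *
S=load("scene_a.npz")
c=lambda p:cropxy(p,8,(280,140))
pts={(1,1,0):(320,558),(-1,1,0):(211,497),(1,0,0):(362,518)}
yaw=.134;u=np.array([-np.sin(yaw),np.cos(yaw),0]);x=np.array([np.cos(yaw),np.sin(yaw),0]);z=np.array([0,0,1.])
T=np.array([.6031,.1939,.1374])
def P(v,k):
    n=z*np.cos(v[1])-u*np.sin(v[1]);l=u*np.cos(v[1])+z*np.sin(v[1]); return T+x*(.034*k[0]+v[2])+n*(.04*k[1]-.02)-l*v[0]
r=least_squares(lambda v:np.concatenate([proj(S,P(v,k))[0]-c(p) for k,p in pts.items()]),[.115,1.5,0])
v=r.x;print(v,np.degrees(v[1]),r.fun.round(2)); print(P(v,(1,0,0)),P(v,(1,1,0)))
e=c((365,350))-c((320,558));print("edge dir",e/np.linalg.norm(e))
for th in (75,80,85,90,95):
    w=[.1,np.radians(th),0]; a=proj(S,P(w,(1,1,0)))[0];w[0]=.03;b=proj(S,P(w,(1,1,0)))[0];print(th,(b-a)/np.linalg.norm(b-a))
```

```text
[1.17413286e-01 1.54298330e+00 6.37230731e-04] 88.4064310412613 [-0.18  0.53 -0.32 -0.4   0.47 -0.11]
[0.635192   0.21510463 0.01947594] [0.6405339  0.17547854 0.02058831]
edge dir [ 0.21145412 -0.97738792]
75 [ 0.30093433 -0.95364487]
80 [ 0.25766155 -0.96623523]
85 [ 0.20796587 -0.97813608]
90 [ 0.14984721 -0.98870917]
95 [ 0.08061802 -0.99674507]
```

The box hangs about 2–5° off vertical, with its foot 117 mm below the TCP. I firm up the grip, raise it, and carry it over the shelf.

```bash
python3 -m handwheel '{"gripper":[-1,-1,-1,-1,-1,-1,-1,-1,-1,-1,-1,-1],"travel":[[0,0,0],[0,0,0.06],[0,0,0.14],[0,0,0.22],[-0.06,0,0.25],[-0.12,-0.06,0.25],[-0.18,-0.12,0.25],[-0.23,-0.18,0.25],[-0.265,-0.23,0.25],[-0.276,-0.27,0.25],[-0.276,-0.27,0.25],[-0.276,-0.27,0.25]],"spin":[0,0,0,0,-0.01,-0.03,-0.05,-0.053,-0.053,-0.053,-0.053,-0.053]}' 12
python3 - <<'E'
from h import *
from station import arm,viewer
s=arm.get_state();M=R.from_euler("xyz",s["ee_rot"]).as_matrix();print(s["eef_pos"],np.arctan2(M[1,2],M[0,2])+np.pi)
f=viewer.grab_frame("scene");cv2.imwrite("pics/s9.png",cv2.resize(f["pixels"][130:230,220:320],None,fx=7,fy=6,interpolation=2))
f=viewer.grab_frame("top");cv2.imwrite("pics/t9.png",cv2.resize(f["pixels"][150:230,200:300],None,fx=7,fy=7,interpolation=2))
E
```

```text
t: 9.95
eef_pos: [0.4643, 0.0585, 0.2613]
ee_rot: [-2.619, 1.57, 0.615]
force: [0.5, 0.6, -2.0]
width: 0.068
[0.46434275 0.05852919 0.26126061] 0.09164400512057291
```

View pics/s9.png

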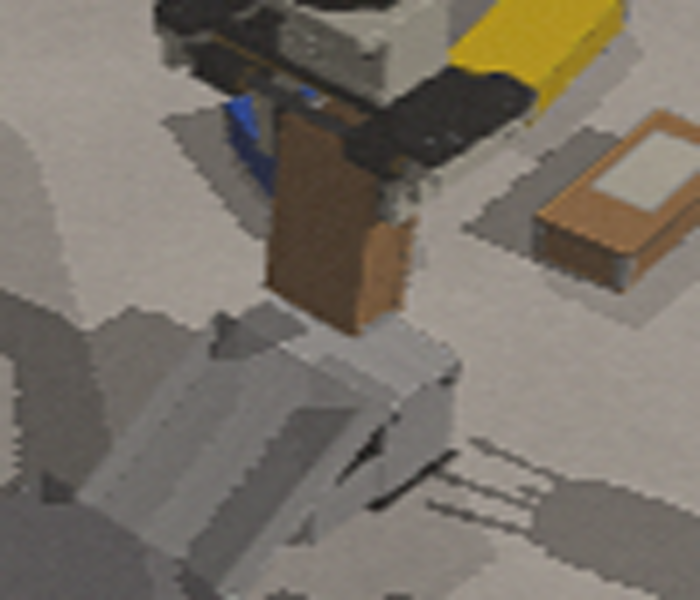

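View pics/t9.png

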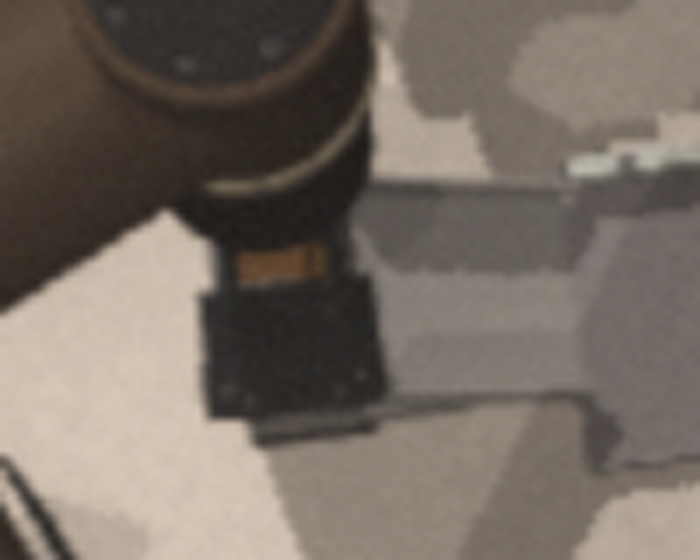

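The box hangs upright over the shelf. I lower to just above contact, then ease the last millimetres with a light grip.

```bash
python3 -m handwheel '{"gripper":[-1,-1,-1,-1],"travel":[[0,0,-0.04],[0,0,-0.075],[0,0,-0.085],[0,0,-0.085]],"spin":[0,0,0,0]}' 12
python3 -m handwheel '{"gripper":[-1,-1,-1,-1,-1],"travel":[[0,0,-0.003],[0,0,-0.006],[0,0,-0.009],[0,0,-0.012],[0,0,-0.012]],"spin":[0,0,0,0,0]}' 3
```

```text
t: 10.45
eef_pos: [0.4645, 0.0589, 0.2183]
ee_rot: [0.693, 1.569, -2.355]
force: [0.4, -0.5, -2.1]
width: 0.0682
t: 10.95
eef_pos: [0.4647, 0.0586, 0.2128]
ee_rot: [-2.935, 1.57, 0.299]
force: [0.5, -1.2, 3.4]
width: 0.068
```

Run:
```python
from h import *
from station import arm,viewer
f=viewer.grab_frame("scene");cv2.imwrite("pics/s10.png",cv2.resize(f["pixels"][140:220,230:310],None,fx=8,fy=8,interpolation=2))
```

```text
(no output)
```

View pics/s10.png

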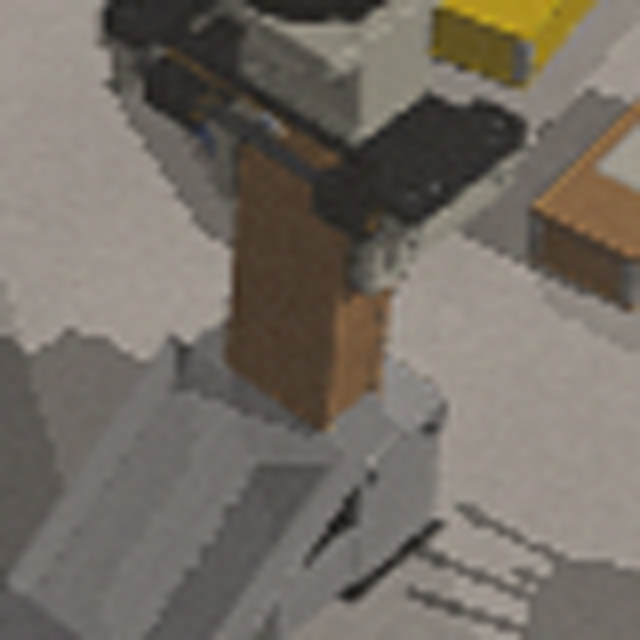

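Run:
```python
from h import *
S=load("scene_a.npz")
c=lambda p:cropxy(p,8,(230,140))
b=np.array([.479,-.095,0]);M=R.from_euler("z",.092).as_matrix()
for p in((229,362),(325,430),(382,395)): print(((onz(S,c(p),.097)-b)@M).round(4))
a=c((340,285));bb=c((325,430));e=a-bb;print(e/np.linalg.norm(e))
for th in(80,85,90,95):
    t=np.radians(th);P=b+M@[.034,.135,.097];Q=P+.1*(M@[0,np.cos(t),np.sin(t)]);d=proj(S,Q)[0]-proj(S,P)[0];print(th,d/np.linalg.norm(d))
```

```text
[-0.0342  0.1352  0.097 ]
[0.0306 0.1347 0.097 ]
[0.0353 0.1705 0.097 ]
[ 0.10289915 -0.99469179]
80 [ 0.17030094 -0.9853921 ]
85 [ 0.09938781 -0.99504877]
90 [ 0.01772097 -0.99984297]
95 [-0.07682355 -0.9970447 ]
```

The foot is at board y +135…+171 and x ±33, as wanted, and the top leans about 5° towards +y. I straighten it by 8 mm, release, and look.

```bash
python3 -m handwheel '{"gripper":[-1,-1,-1,0.9,0.9,0.9,0.9],"travel":[[0,-0.008,0],[0.001,-0.016,0],[0.001,-0.016,0],[0.001,-0.016,0],[0.001,-0.016,0],[0.001,-0.016,0],[0.001,-0.016,0]],"spin":[0,0,0,0,0,0,0]}' 3
python3 - <<'E'
from h import *
from station import arm,viewer
f=viewer.grab_frame("scene");cv2.imwrite("pics/s11.png",cv2.resize(f["pixels"][140:220,230:310],None,fx=8,fy=8,interpolation=2))
E
```

```text
t: 11.7
eef_pos: [0.4648, 0.0506, 0.2126]
ee_rot: [3.127, 1.571, 0.077]
force: [1.0, 0.3, 0.7]
width: 0.0826
```

View pics/s11.png

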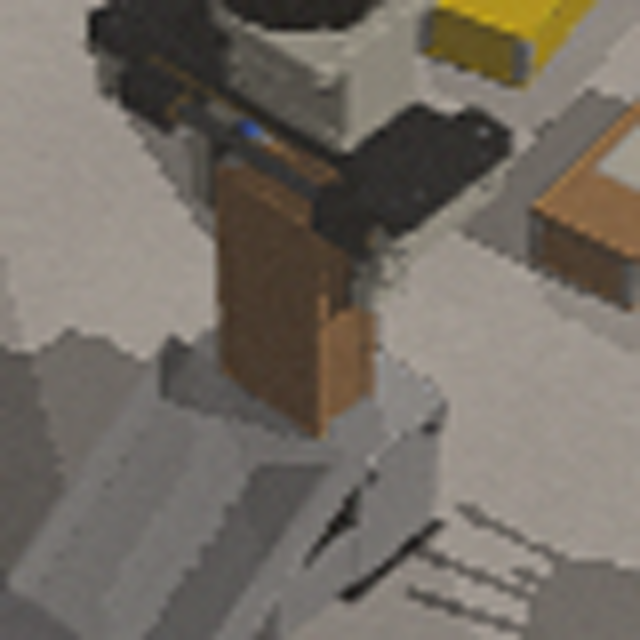

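The box stands upright on its own. Now I lift off, go behind it, and close the fingers.

```bash
python3 -m handwheel '{"gripper":[0.9,0.9,0.9,0.9,0.9,0.9,-1,-1,-1,-1],"travel":[[0,0,0.04],[0,0,0.1],[0,0,0.14],[0,0,0.14],[-0.008,0.08,0.14],[-0.013,0.14,0.14],[-0.013,0.14,0.14],[-0.013,0.14,0.08],[-0.013,0.14,0.03],[-0.013,0.14,0.03]],"spin":[0,0,0,0,0,0,0,0,0,0]}' 20
python3 - <<'E'
from h import *
from station import arm,viewer
f=viewer.grab_frame("scene");cv2.imwrite("pics/s12.png",cv2.resize(f["pixels"][130:230,220:320],None,fx=6,fy=6,interpolation=2))
E
```

```text
t: 12.75
eef_pos: [0.4562, 0.1192, 0.2242]
ee_rot: [0.402, 1.564, -2.648]
force: [0.8, -0.8, -0.2]
width: 0.057
```

View pics/s12.png

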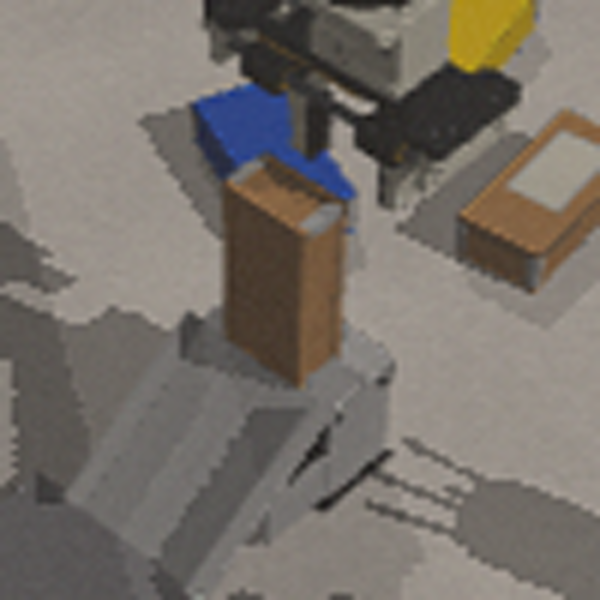

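```bash
python3 -m handwheel '{"gripper":[0,0,0,0,0,0,0,0,0,0,0,0],"travel":[[0.004,-0.04,-0.01],[0.006,-0.06,-0.01],[0.0075,-0.08,-0.01],[0.009,-0.1,-0.01],[0.011,-0.12,-0.01],[0.013,-0.14,-0.01],[0.0145,-0.16,-0.01],[0.016,-0.175,-0.01],[0.017,-0.19,-0.01],[0.019,-0.205,-0.01],[0.019,-0.205,-0.01],[0.019,-0.205,-0.01]],"spin":[0,0,0,0,0,0,0,0,0,0,0,0]}' 20
python3 - <<'E'
from h import *
from station import arm,viewer
f=viewer.grab_frame("scene");cv2.imwrite("pics/s13.png",cv2.resize(f["pixels"][130:270,180:320],None,fx=5,fy=5,interpolation=2))
f=viewer.grab_frame("top");cv2.imwrite("pics/t13.png",cv2.resize(f["pixels"][140:240,200:360],None,fx=5,fy=5,interpolation=2))
E
```

```text
t: 14.0
eef_pos: [0.4679, 0.0179, 0.2225]
ee_rot: [-0.263, 1.571, 2.97]
force: [0.1, -0.1, -1.1]
width: 0.044
```

View pics/s13.png

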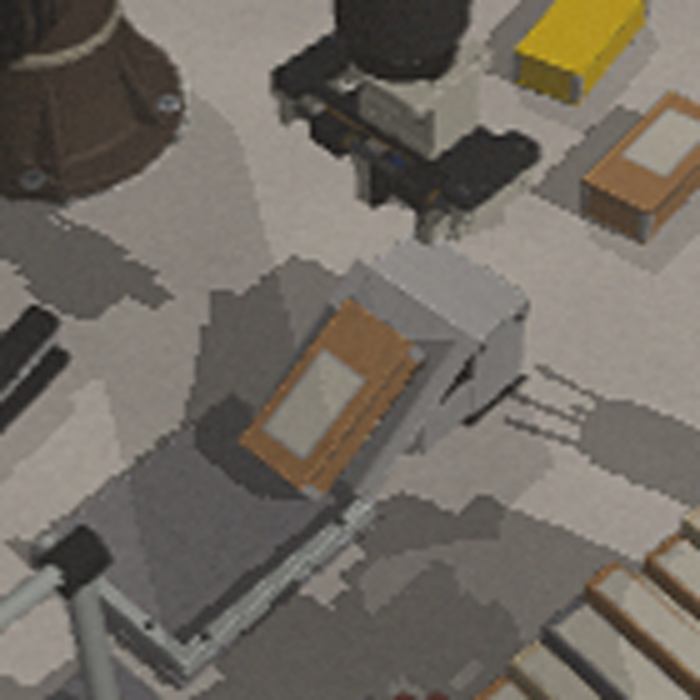

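View pics/t13.png

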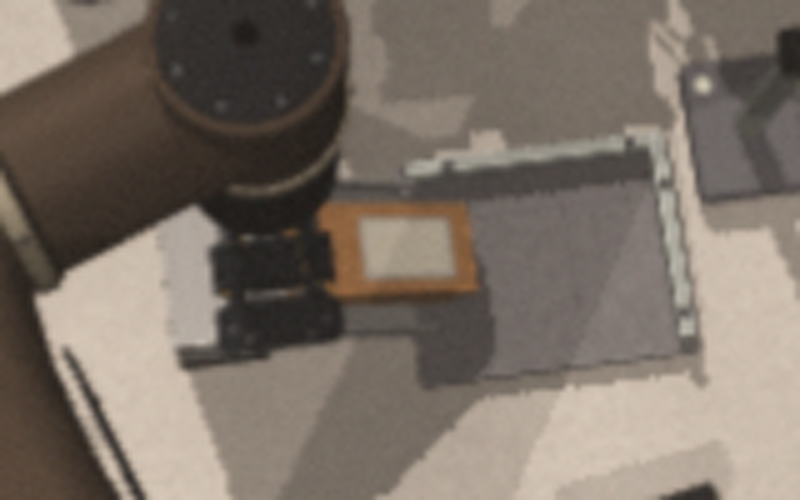

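The box lies on the slope label up, at scene (180+330/5, 130+400/5) ≈ (246,210). I go back behind its upper end and check whether it still moves.

```bash
python3 -m handwheel '{"gripper":[-0.6,-0.6,-0.6,-0.6],"travel":[[-0.004,0.05,0],[-0.008,0.1,0],[-0.008,0.1,-0.06],[-0.008,0.1,-0.1]],"spin":[0,0,0,0]}' 20
python3 - <<'E'
from h import *
from station import arm,viewer
f=viewer.grab_frame("scene");cv2.imwrite("pics/s14.png",cv2.resize(f["pixels"][150:250,190:290],None,fx=7,fy=6,interpolation=2))
f=viewer.grab_frame("top");cv2.imwrite("pics/t14.png",cv2.resize(f["pixels"][140:240,200:360],None,fx=5,fy=5,interpolation=2))
E
```

```text
t: 14.5
eef_pos: [0.4635, 0.0691, 0.1717]
ee_rot: [-2.061, 1.57, 1.174]
force: [-0.1, -0.8, 0.3]
width: 0.0195
```

View pics/s14.png

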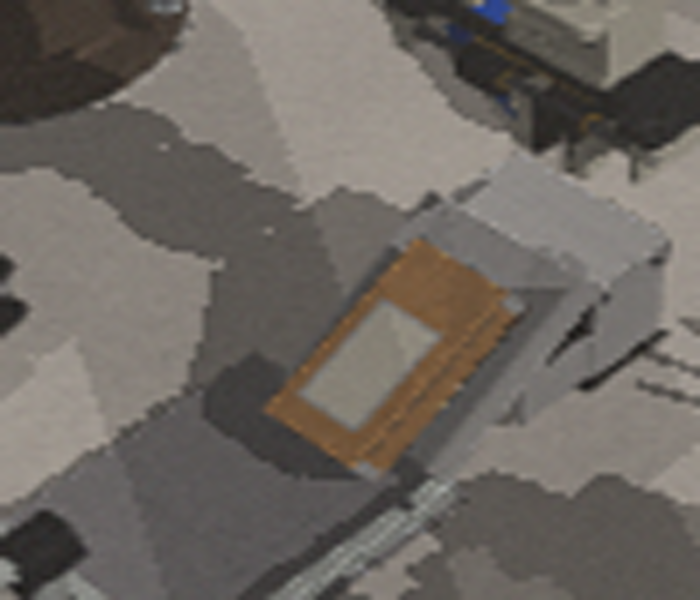

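View pics/t14.png

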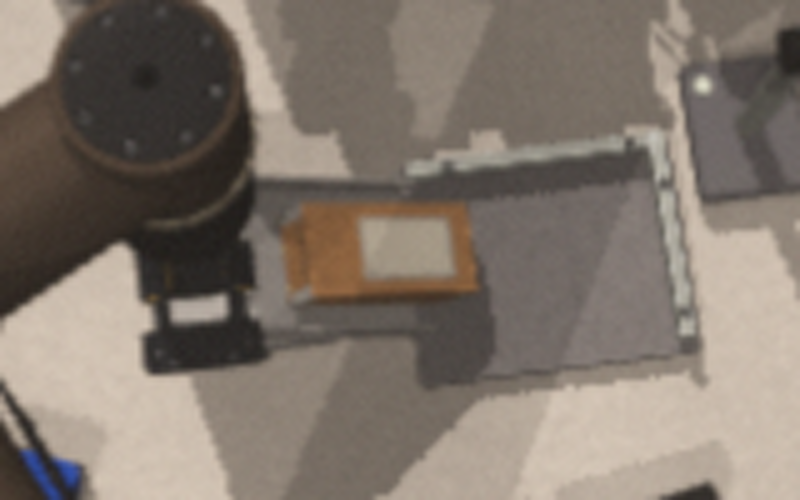

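The box has stopped with its foot at the bottom of the slope. I push it down from behind, following the slope, in two stages.

```bash
python3 -m handwheel '{"gripper":[-0.6,-0.6,-0.6,-0.6,-0.6,-0.6,-0.6,-0.6,-0.6],"travel":[[0,0,-0.06],[0,0,-0.092],[0.003,-0.035,-0.092],[0.0065,-0.07,-0.092],[0.009,-0.1,-0.11],[0.012,-0.13,-0.13],[0.015,-0.16,-0.15],[0.0175,-0.19,-0.172],[0.0175,-0.19,-0.172]],"spin":[0,0,0,0,0,0,0,0,0]}' 20
python3 - <<'E'
from h import *
from station import arm,viewer
f=viewer.grab_frame("scene");cv2.imwrite("pics/s15.png",cv2.resize(f["pixels"][150:250,190:290],None,fx=7,fy=6,interpolation=2))
E
```

```text
t: 15.5
eef_pos: [0.4724, -0.0281, 0.0863]
ee_rot: [0.309, 1.569, -2.742]
force: [-0.4, -0.2, -0.3]
width: 0.0171
```

View pics/s15.png

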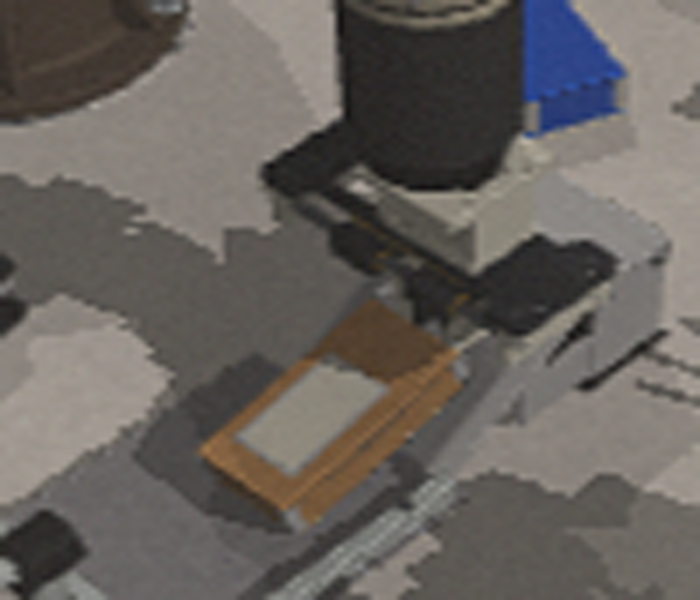

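```bash
python3 -m handwheel '{"gripper":[-0.6,-0.6,-0.6,-0.6,-0.6,-0.6,-0.6,-0.6,-0.6],"travel":[[0.0027,-0.03,-0.021],[0.0055,-0.06,-0.042],[0.008,-0.087,-0.063],[0.0105,-0.114,-0.084],[0.013,-0.14,-0.09],[0.0155,-0.166,-0.09],[0.018,-0.193,-0.09],[0.018,-0.193,-0.09],[0.018,-0.193,-0.09]],"spin":[0,0,0,0,0,0,0,0,0]}' 20
python3 - <<'E'
from h import *
from station import arm,viewer
f=viewer.grab_frame("scene");save(f,"s16.npz");cv2.imwrite("pics/s16.png",cv2.resize(f["pixels"][170:270,180:280],None,fx=7,fy=6,interpolation=2))
f=viewer.grab_frame("top");save(f,"t16.npz");cv2.imwrite("pics/t16.png",cv2.resize(f["pixels"][150:230,240:360],None,fx=6,fy=6,interpolation=2))
E
```

```text
t: 16.45
eef_pos: [0.4817, -0.124, 0.042]
ee_rot: [2.974, 1.57, -0.076]
force: [0.6, -0.1, 0.1]
width: 0.0176
```

View pics/s16.png

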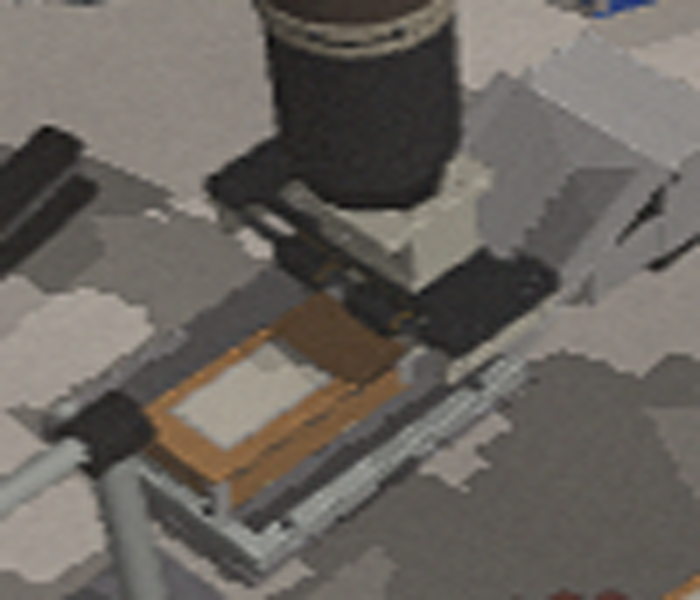

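View pics/t16.png

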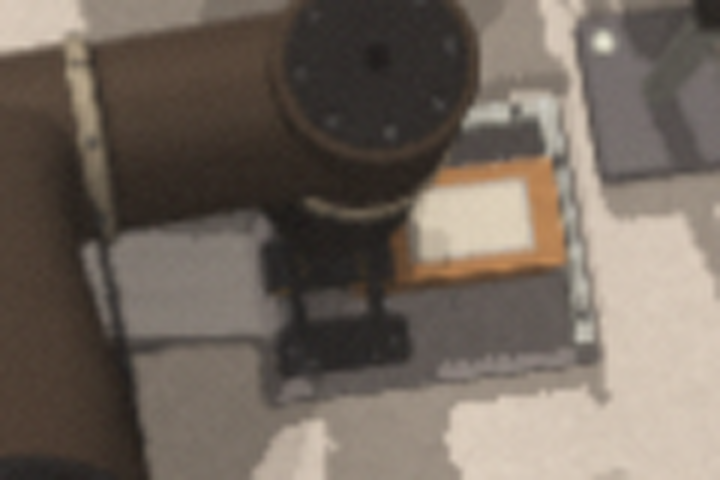

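The box is flat on the board, label up, just short of the end fence. Before going to its -x side I check the clearance to the stapler and where the box lies.

Run:
```python
from h import *
S=load("s16.npz");T=load("t16.npz")
c=lambda p:np.array([(p[0]+.5)/7-.5+180,(p[1]+.5)/6-.5+170])
for p in((45,135),(90,190),(0,235)): print("stapler",onz(S,c(p),.04).round(3))
b=np.array([.479,-.095,0]);M=R.from_euler("z",.092).as_matrix()
for p in((140,415),(230,485),(405,350)): print("box S",((onz(S,c(p),.052)-b)@M).round(4))
c=lambda p:cropxy(p,6,(240,150))
for p in((553,157),(565,265)): print("box T",((onz(T,c(p),.052)-b)@M).round(4))
```

```text
stapler [ 0.228 -0.176  0.04 ]
stapler [ 0.286 -0.185  0.04 ]
stapler [ 0.285 -0.245  0.04 ]
box S [-0.0327 -0.1771  0.052 ]
box S [ 0.0397 -0.1789  0.052 ]
box S [ 0.0326 -0.0469  0.052 ]
box T [ 0.0287 -0.1821  0.052 ]
box T [-0.0401 -0.179   0.052 ]
```

```bash
python3 -m handwheel '{"gripper":[-0.6,-0.6,-0.6,-0.6,-0.6,-0.6,-0.6,-0.6,-0.6,-0.6,-0.6],"travel":[[0,0.024,0],[0,0.024,0.08],[0,0.024,0.16],[-0.06,-0.02,0.16],[-0.12,-0.1,0.16],[-0.154,-0.177,0.16],[-0.154,-0.177,0.16],[-0.154,-0.177,0.08],[-0.154,-0.177,0.02],[-0.154,-0.177,0],[-0.154,-0.177,0]],"spin":[0,0,0,0,0,0,0,0,0,0,0]}' 20
python3 - <<'E'
from h import *
from station import arm,viewer
s=arm.get_state();b=np.array([.479,-.095,0]);M=R.from_euler("z",.092).as_matrix();print((s["eef_pos"]-b)@M,s["force"])
f=viewer.grab_frame("scene");cv2.imwrite("pics/s17.png",cv2.resize(f["pixels"][170:270,180:280],None,fx=7,fy=6,interpolation=2))
E
```

```text
t: 17.65
eef_pos: [0.404, -0.2113, 0.0406]
ee_rot: [-0.122, 1.568, 3.112]
force: [-0.5, 0.0, -0.0]
width: 0.0174
[-0.08532491 -0.10892781  0.04061654] [-0.49322422  0.01255787 -0.04493445]
```

View pics/s17.png

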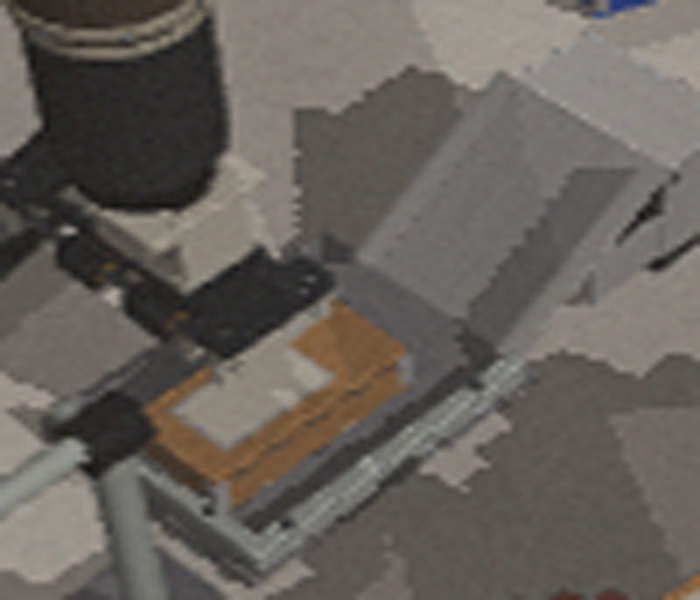

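```bash
python3 -m handwheel '{"gripper":[-0.6,-0.6,-0.6,-0.6,-0.6,-0.6,-0.6],"travel":[[0.03,0.003,0],[0.045,0.004,0],[0.058,0.005,0],[0.07,0.0065,0],[0.08,0.0075,0],[0.086,0.008,0],[0.086,0.008,0]],"spin":[0,0,0,0,0,0,0]}' 20
python3 -m handwheel '{"gripper":[-0.6,-0.6,-0.6],"travel":[[0.004,0.0005,0],[0.008,0.0005,0],[0.008,0.0005,0]],"spin":[0,0,0]}' 20
```

```text
t: 18.4
eef_pos: [0.4473, -0.208, 0.0424]
ee_rot: [-0.02, 1.57, -3.069]
force: [-5.9, 0.7, 7.4]
width: 0.0174
t: 18.7
eef_pos: [0.4505, -0.2078, 0.0424]
ee_rot: [-0.108, 1.568, 3.125]
force: [-8.0, 0.3, 9.6]
width: 0.0169
```

Run:
```python
from h import *
from station import arm,viewer
s=arm.get_state();b=np.array([.479,-.095,0]);M=R.from_euler("z",.092).as_matrix();print((s["eef_pos"]-b)@M,s["force"])
f=viewer.grab_frame("scene");cv2.imwrite("pics/s18.png",cv2.resize(f["pixels"][170:270,180:280],None,fx=7,fy=6,interpolation=2))
f=viewer.grab_frame("top");cv2.imwrite("pics/t18.png",cv2.resize(f["pixels"][150:230,240:360],None,fx=6,fy=6,interpolation=2))
```

```text
[-0.03876635 -0.1096836   0.04244076] [-8.04881894  0.27128144  9.62839437]
```

View pics/s18.png

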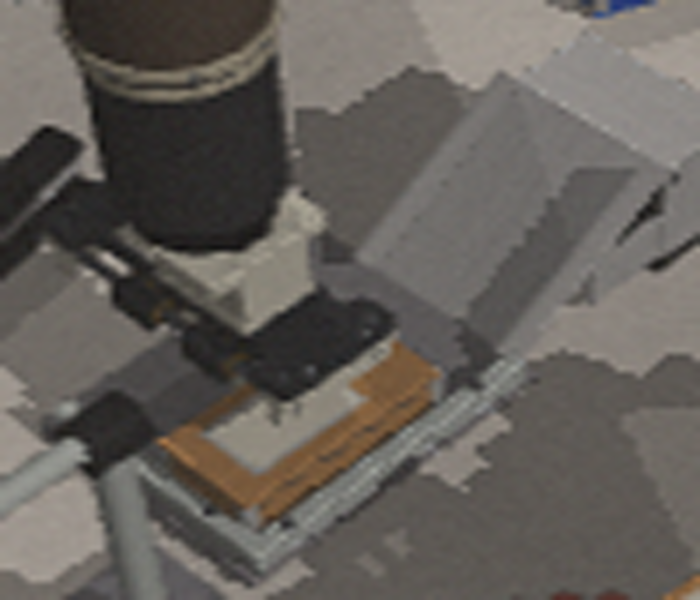

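View pics/t18.png

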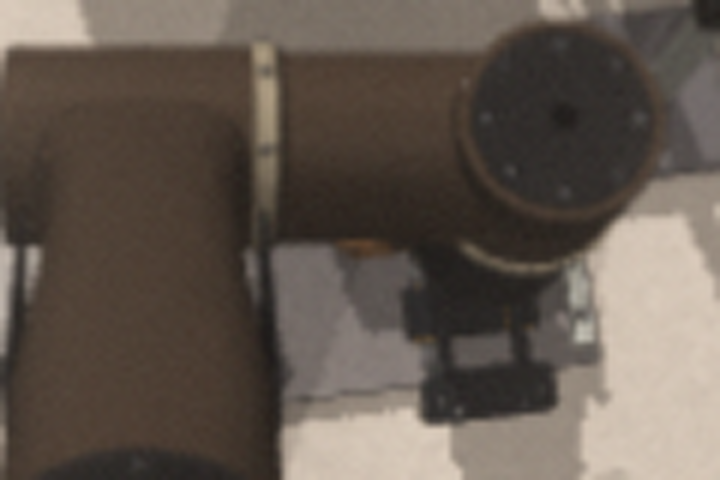

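```bash
python3 -m handwheel '{"gripper":[-0.6,-0.6,-0.6],"travel":[[0.004,0.0005,0],[0.004,0.0005,0],[0.004,0.0005,0]],"spin":[0,0,0]}' 20
python3 -m handwheel '{"gripper":[-0.6,-0.6,-0.6],"travel":[[0.004,0.0005,0],[0.004,0.0005,0],[0.004,0.0005,0]],"spin":[0,0,0]}' 20
```

```text
t: 19.1
eef_pos: [0.4525, -0.2076, 0.0424]
ee_rot: [-0.109, 1.569, 3.124]
force: [-6.5, -0.3, 8.8]
width: 0.0177
t: 19.4
eef_pos: [0.4548, -0.2073, 0.0424]
ee_rot: [-0.087, 1.569, -3.137]
force: [-7.2, -0.8, 7.8]
width: 0.0173
```

```bash
python3 -m handwheel '{"gripper":[-0.6,-0.6,-0.6],"travel":[[0.004,0.0005,0],[0.004,0.0005,0],[0.004,0.0005,0]],"spin":[0,0,0]}' 20
python3 - <<'E'
from h import *
from station import arm,viewer
f=viewer.grab_frame("scene");save(f,"s19.npz");cv2.imwrite("pics/s19.png",cv2.resize(f["pixels"][205:265,185:265],None,fx=9.5,fy=9.5,interpolation=2))
E
```

```text
t: 19.7
eef_pos: [0.4553, -0.2072, 0.0423]
ee_rot: [-0.097, 1.567, 3.136]
force: [-11.0, -1.2, 12.2]
width: 0.0178
```

View pics/s19.png

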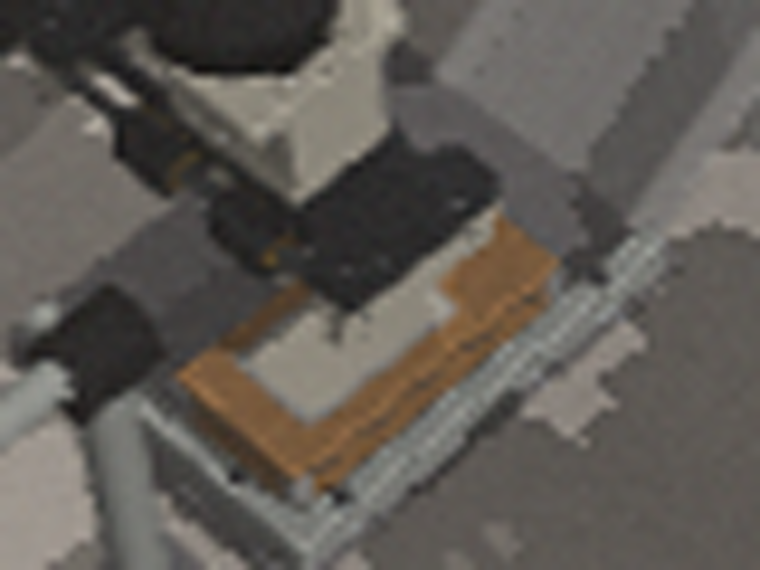

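```bash
python3 -m handwheel '{"gripper":[-0.6,-0.6,-0.6],"travel":[[0.006,0.0005,0],[0.006,0.0005,0],[0.006,0.0005,0]],"spin":[0,0,0]}' 20
```

```text
t: 20.05
eef_pos: [0.4556, -0.2072, 0.0424]
ee_rot: [-0.101, 1.562, 3.131]
force: [-19.0, -1.3, 22.2]
width: 0.0174
```

It is seated on the side fence: 19 N and no more travel. I back off, rise, and go round to the +y end.

```bash
python3 -m handwheel '{"gripper":[-0.6,-0.6,-0.3,-0.3,-0.3,-0.3,-0.3,-0.3,-0.3],"travel":[[-0.05,-0.005,0],[-0.05,-0.005,0.03],[-0.05,-0.005,0.11],[-0.05,-0.005,0.16],[0,0.08,0.16],[0.05,0.16,0.16],[0.09,0.218,0.16],[0.09,0.218,0.16],[0.09,0.218,0.16]],"spin":[0,0,0,0,0,0,0,0,0]}' 20
python3 - <<'E'
from h import *
from station import arm,viewer
s=arm.get_state();b=np.array([.479,-.095,0]);M=R.from_euler("z",.092).as_matrix();print((s["eef_pos"]-b)@M,s["force"])
f=viewer.grab_frame("scene");save(f,"s20.npz");cv2.imwrite("pics/s20.png",cv2.resize(f["pixels"][205:265,185:265],None,fx=9.5,fy=9.5,interpolation=2))
f=viewer.grab_frame("top");save(f,"t20.npz");cv2.imwrite("pics/t20.png",cv2.resize(f["pixels"][155:215,265:345],None,fx=9.5,fy=9.5,interpolation=2))
E
```

```text
t: 20.95
eef_pos: [0.5065, -0.0968, 0.1221]
ee_rot: [-3.05, 1.57, 0.186]
force: [-0.5, 0.2, 0.4]
width: 0.0306
[ 0.02721298 -0.00432663  0.12214065] [-0.53611813  0.17970251  0.3743369 ]
```

View pics/s20.png

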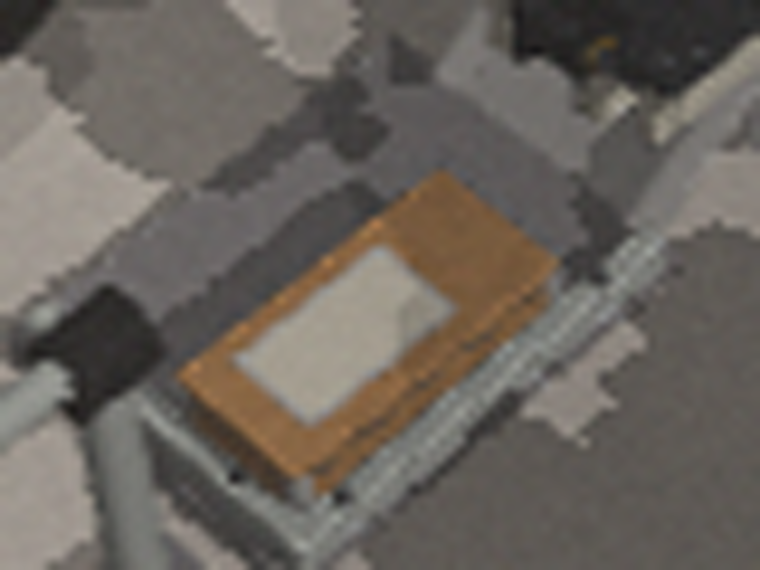

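View pics/t20.png

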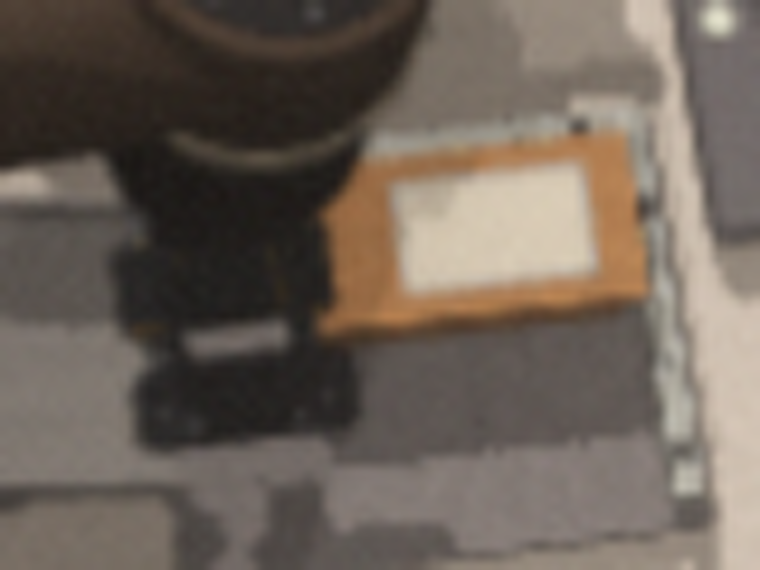

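```bash
python3 -m handwheel '{"gripper":[-0.3,-0.3,-0.3,-0.3,-0.3,-0.3,-0.3,-0.3],"travel":[[0,0,-0.08],[0,0,-0.13],[0,0,-0.138],[0.002,-0.02,-0.138],[0.004,-0.04,-0.138],[0.005,-0.052,-0.138],[0.0055,-0.06,-0.138],[0.0055,-0.06,-0.138]],"spin":[0,0,0,0,0,0,0,0]}' 20
python3 -m handwheel '{"gripper":[-0.3,-0.3,-0.3],"travel":[[0,-0.004,0],[0,-0.006,0],[0,-0.006,0]],"spin":[0,0,0]}' 20
```

```text
t: 21.85
eef_pos: [0.5089, -0.1249, 0.054]
ee_rot: [-2.171, 1.565, 1.06]
force: [-6.6, 30.6, 11.4]
width: 0.031
t: 22.15
eef_pos: [0.5088, -0.1252, 0.054]
ee_rot: [-2.059, 1.563, 1.173]
force: [-9.8, 48.8, 16.0]
width: 0.0306
```

It is seated on the end fence too, since the force rose with no travel. I back off and lift away to look.

```bash
python3 -m handwheel '{"gripper":[-0.3,-0.3,-0.3,-0.3,-0.3,-0.3,-0.3,-0.3],"travel":[[-0.001,0.03,0],[-0.002,0.06,0],[-0.002,0.06,0.06],[-0.002,0.06,0.16],[-0.1,0.13,0.26],[-0.1,0.23,0.36],[-0.1,0.33,0.36],[-0.1,0.4,0.36]],"spin":[0,0,0,0,0,0,0,0]}' 20
python3 - <<'E'
from h import *
from station import arm,viewer
f=viewer.grab_frame("scene");save(f,"s21.npz");cv2.imwrite("pics/s21.png",cv2.resize(f["pixels"][205:265,185:265],None,fx=9.5,fy=9.5,interpolation=2))
f=viewer.grab_frame("top");save(f,"t21.npz");cv2.imwrite("pics/t21.png",cv2.resize(f["pixels"][155:215,265:345],None,fx=9.5,fy=9.5,interpolation=2))
E
```

```text
t: 22.95
eef_pos: [0.4597, 0.0508, 0.2328]
ee_rot: [-2.772, 1.564, 0.459]
force: [2.0, 0.0, -0.5]
width: 0.0308
```

View pics/s21.png

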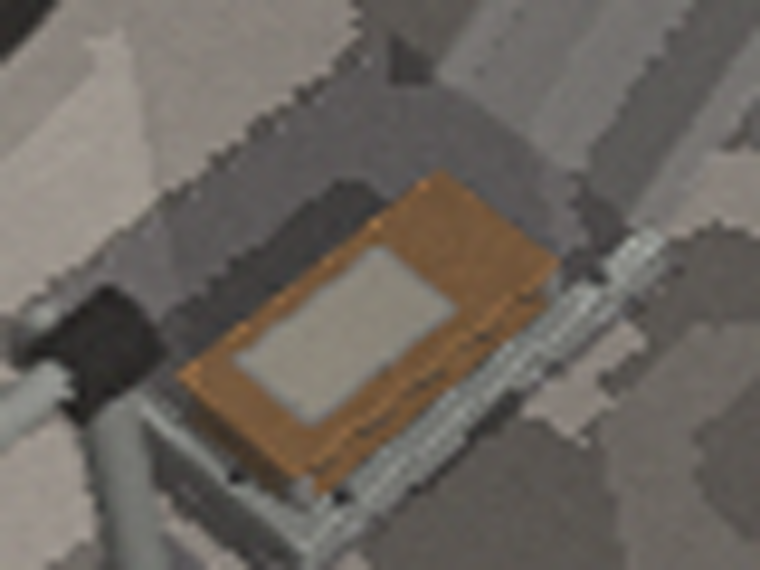

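View pics/t21.png

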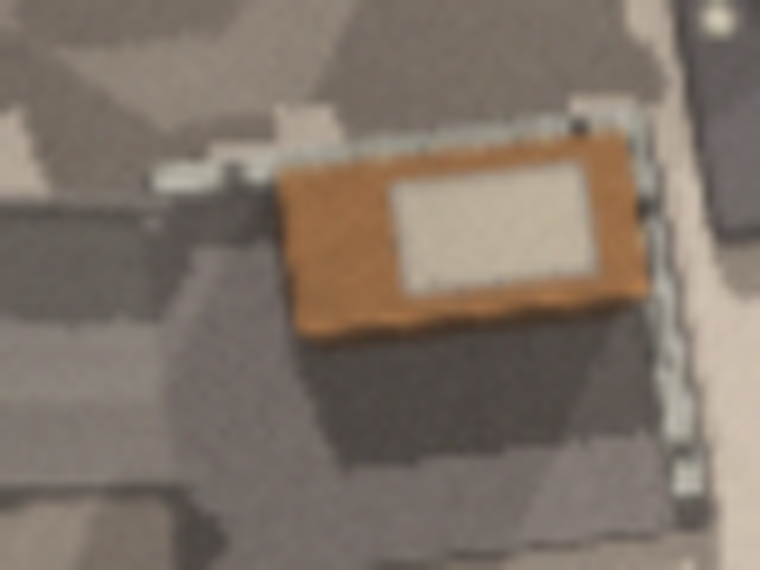

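Run:
```python
from h import *
S=load("s21.npz");T=load("t21.npz")
cS=lambda p:cropxy(p,9.5,(185,205));cT=lambda p:cropxy(p,9.5,(265,155))
box=[((-1,-1),(180,378),(645,294)),((1,-1),(300,478),(630,133)),((1,1),(557,262),(277,172)),((-1,1),(440,171),(300,335))]
def res(v,w=(0,1)):
    M=R.from_euler("z",v[2]).as_matrix();o=[]
    for m,a,b in box:
        X=M@[m[0]*.034,m[1]*.07,.052]+[v[0],v[1],0]
        if 0 in w:o.append(proj(S,X)[0]-cS(a))
        if 1 in w:o.append(proj(T,X)[0]-cT(b))
    return np.concatenate(o)
for w in((0,1),(0,),(1,)):
    r=least_squares(res,[.51,-.2,.1],args=(w,));print(w,r.x.round(4),np.abs(r.fun).max().round(2))
    b=np.array([.479,-.095]);M=R.from_euler("z",.092).as_matrix()[:2,:2];print("board frame",(r.x[:2]-b)@M)
for f,c,a,b_,z in((T,cT,(155,170),(570,112),.03),(T,cT,(660,120),(712,470),.03),(S,cS,(310,560),(665,255),.03),(S,cS,(145,405),(300,545),.03)):
    d=onz(f,c(b_),z)-onz(f,c(a),z);print("fence angle",np.degrees(np.arctan2(d[1],d[0])))
```

```text
(0, 1) [ 0.5158 -0.2047  0.0915] 1.09
board frame [ 0.02658498 -0.11263655]
(0,) [ 0.5189 -0.2062  0.1015] 0.48
board frame [ 0.02950512 -0.11437424]
(1,) [ 0.5135 -0.2037  0.0818] 0.63
board frame [ 0.02437032 -0.11144878]
fence angle -83.5282724380827
fence angle -175.30446262542597
fence angle 95.97117187824657
fence angle 4.383959453765015
```

Run:
```python
from h import *
S=load("s21.npz");T=load("t21.npz")
for f,n,o,bx,k in((S,"os",(185,215,250,262),(.5189,-.2062,.0957),12),(T,"ot",(280,160,345,210),(.5135,-.2037,.0877),12)):
    im=cv2.resize(f["pixels"][o[1]:o[3],o[0]:o[2]],None,fx=k,fy=k,interpolation=cv2.INTER_CUBIC)
    M=R.from_euler("z",bx[2]).as_matrix();c=np.array([bx[0],bx[1],0])
    dr=lambda L,col:cv2.polylines(im,[((proj(f,np.array(L)@M.T+c)+.5-[o[0],o[1]])*k-.5).astype(int)],False,col,1)
    dr([(-.034,-.07,.052),(.034,-.07,.052),(.034,.07,.052),(-.034,.07,.052),(-.034,-.07,.052)],(0,0,255))
    dr([(.034,.118,.03),(.034,-.07,.03),(-.124,-.07,.03)],(0,255,0))      # fence inner top if touching
    dr([(.038,.118,.03),(.038,-.074,.03),(-.124,-.074,.03)],(255,255,0)) # if 4 mm gaps
    cv2.imwrite(f"pics/{n}.png",im)
```

```text
(no output)
```

View pics/os.png

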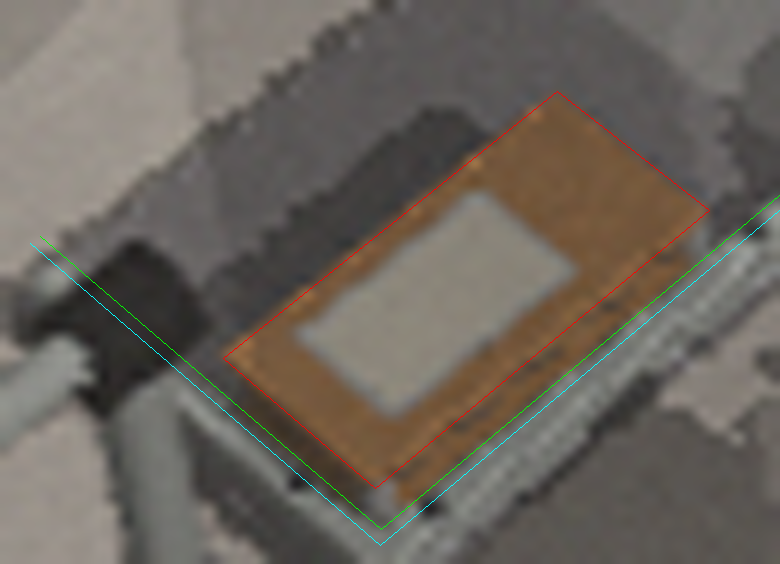

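View pics/ot.png

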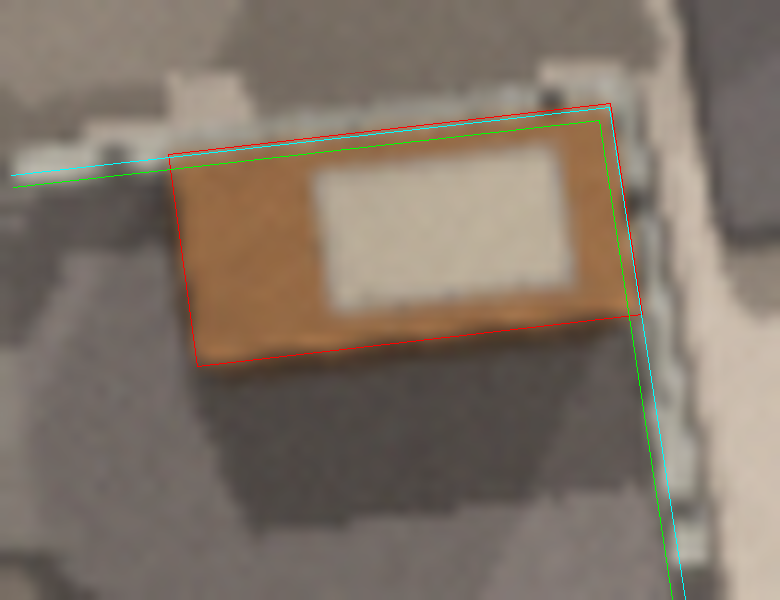

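Run:
```python
from h import *
for a,b,sl in(("s20","s21",np.s_[218:256,203:245]),("t20","t21",np.s_[168:190,300:334])):
    A=load(a+".npz")["pixels"];B=load(b+".npz")["pixels"];g=lambda I:cv2.cvtColor(I[sl],cv2.COLOR_BGR2GRAY).astype(np.float32)
    print(a,cv2.phaseCorrelate(g(A),g(B),cv2.createHanningWindow(g(A).shape[::-1],cv2.CV_32F)))
    M=np.eye(2,3,dtype=np.float32);print(cv2.findTransformECC(g(A),g(B),M,cv2.MOTION_EUCLIDEAN))
```

```text
s20 ((0.5006885657210489, -0.08539813259317697), 0.8402489980061849)
(0.9183152598046495, array([[ 0.99999416, -0.00341036,  0.23891507],
       [ 0.00341036,  0.99999416, -0.01363111]], dtype=float32))
t20 ((-0.14664026009693032, -0.16324423864813298), 0.7711592054477444)
(0.9163062040595278, array([[ 9.9995106e-01,  9.8940348e-03, -4.2467675e-01],
       [-9.8940348e-03,  9.9995106e-01, -9.9764392e-04]], dtype=float32))
```

Vision leaves a 0–3 mm ambiguity, which is the calibration limit. The clock allows one more gentle confirmation push against each fence: side first, then end.

```bash
python3 -m handwheel '{"gripper":[-0.6,-0.6,-0.6,-0.6,-0.6,-0.6,-0.6,-0.6,-0.6,-0.6,-0.6,-0.6],"travel":[[-0.03,-0.1,-0.06],[-0.06,-0.2,-0.12],[-0.08,-0.3,-0.14],[-0.1,-0.4,-0.14],[-0.111,-0.5,-0.14],[-0.111,-0.524,-0.14],[-0.111,-0.524,-0.14],[-0.111,-0.524,-0.24],[-0.111,-0.524,-0.33],[-0.111,-0.524,-0.374],[-0.06,-0.519,-0.374],[-0.031,-0.516,-0.374]],"spin":[0,0,0,0,0,0,0,0,0,0,0,0]}' 20
python3 -m handwheel '{"gripper":[-0.6,-0.6,-0.6,-0.6],"travel":[[0.008,0.0007,0],[0.014,0.0013,0],[0.018,0.0017,0],[0.018,0.0017,0]],"spin":[0,0,0,0]}' 20
```

```text
t: 24.25
eef_pos: [0.4452, -0.2082, 0.0418]
ee_rot: [1.866, 1.57, -1.183]
force: [-0.3, -0.5, 1.1]
width: 0.0176
t: 24.65
eef_pos: [0.4528, -0.2071, 0.0423]
ee_rot: [3.058, 1.57, 0.009]
force: [0.1, -0.1, -0.2]
width: 0.0175
```

```bash
python3 -m handwheel '{"gripper":[-0.6,-0.6,-0.6,-0.6],"travel":[[0.003,0.0003,0],[0.005,0.0005,0],[0.007,0.0006,0],[0.007,0.0006,0]],"spin":[0,0,0,0]}' 20
python3 -m handwheel '{"gripper":[-0.6,-0.6,-0.6],"travel":[[0.003,0.0003,0],[0.005,0.0003,0],[0.005,0.0003,0]],"spin":[0,0,0]}' 20
```

```text
t: 25.05
eef_pos: [0.455, -0.2069, 0.0418]
ee_rot: [-0.14, 1.569, 3.094]
force: [-4.9, 0.0, 6.9]
width: 0.0175
t: 25.35
eef_pos: [0.4554, -0.2068, 0.0418]
ee_rot: [-0.143, 1.565, 3.089]
force: [-10.1, 0.4, 13.3]
width: 0.0174
```

```bash
python3 -m handwheel '{"gripper":[-0.6,-0.6,-0.6,-0.6,-0.8,-0.8,-0.8,-0.8,-0.8,-0.8,-0.8,-0.8],"travel":[[-0.05,-0.005,0],[-0.05,-0.005,0.03],[-0.05,-0.005,0.11],[-0.05,-0.005,0.16],[0,0.08,0.16],[0.05,0.16,0.16],[0.095,0.218,0.16],[0.095,0.218,0.16],[0.095,0.218,0.08],[0.095,0.218,0.01],[0.097,0.198,0.01],[0.099,0.178,0.01]],"spin":[0,0,0,0,0,0,0,0,0,0,0,0]}' 20
python3 -m handwheel '{"gripper":[-0.8,-0.8,-0.8,-0.8],"travel":[[0,-0.005,0],[0,-0.01,0],[0,-0.014,0],[0,-0.014,0]],"spin":[0,0,0,0]}' 20
```

```text
t: 26.55
eef_pos: [0.5081, -0.1184, 0.0468]
ee_rot: [0.237, 1.569, -2.811]
force: [0.1, 0.7, 1.3]
width: 0.0084
t: 26.95
eef_pos: [0.5091, -0.1244, 0.0481]
ee_rot: [-2.931, 1.568, 0.302]
force: [0.6, 2.5, 2.0]
width: 0.0087
```

```bash
python3 -m handwheel '{"gripper":[-0.8,-0.8,-0.8,-0.8],"travel":[[0,-0.002,0],[0,-0.004,0],[0,-0.004,0],[0,-0.004,0]],"spin":[0,0,0,0]}' 20
```

```text
t: 27.35
eef_pos: [0.5091, -0.1246, 0.0481]
ee_rot: [-2.516, 1.567, 0.718]
force: [-3.9, 17.5, 9.5]
width: 0.0088
```

Both contacts come back within about 0.6 mm of where they were, so the box is seated on both fences. I withdraw and take a last look.

```bash
python3 -m handwheel '{"gripper":[-0.8,-0.8,-0.8,-0.8,-0.8,-0.8,-0.8,-0.8,-0.8,-0.8],"travel":[[0,0.03,0],[0,0.05,0.02],[0,0.05,0.08],[0,0.05,0.16],[-0.1,0.13,0.26],[-0.1,0.23,0.36],[-0.1,0.33,0.36],[-0.1,0.4,0.36],[-0.1,0.4,0.36],[-0.1,0.4,0.36]],"spin":[0,0,0,0,0,0,0,0,0,0]}' 20
python3 - <<'E'
from h import *
from station import arm,viewer
f=viewer.grab_frame("scene");cv2.imwrite("pics/s22.png",cv2.resize(f["pixels"][90:300,120:400],None,fx=2.8,fy=2.8,interpolation=2))
f=viewer.grab_frame("top");cv2.imwrite("pics/t22.png",cv2.resize(f["pixels"][155:215,265:345],None,fx=9.5,fy=9.5,interpolation=2))
E
```

```text
t: 28.35
eef_pos: [0.4586, 0.076, 0.229]
ee_rot: [-2.743, 1.567, 0.495]
force: [-0.4, -0.4, 0.3]
width: 0.0085
```

View pics/s22.png

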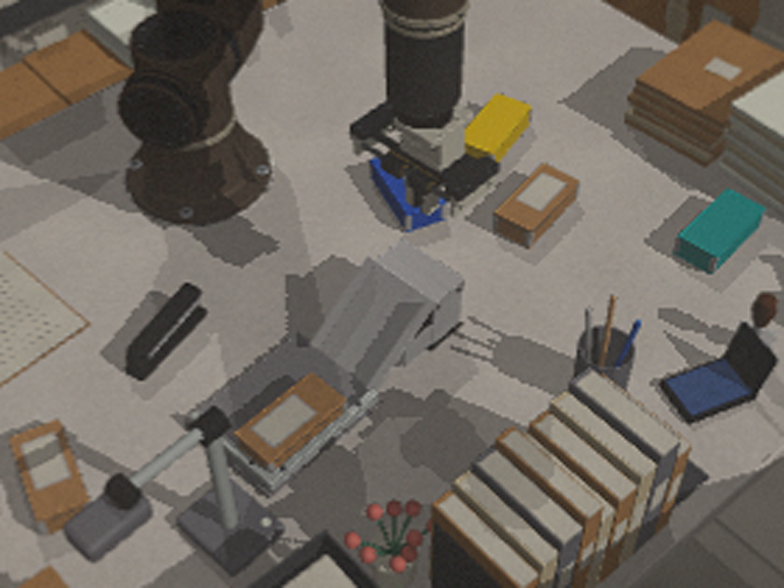

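View pics/t22.png

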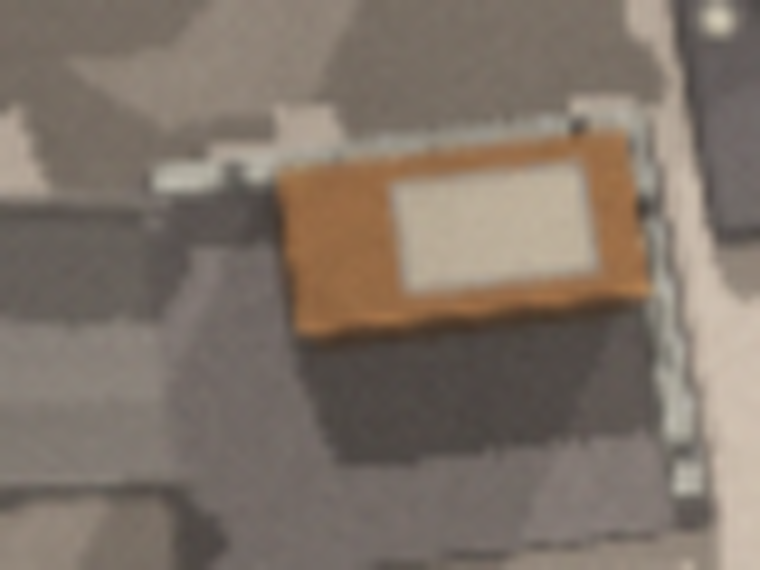

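The last pictures show the box label up in the corner at scene (224,239), against both fences. The other boxes look unmoved, and the gripper is clear at z 0.23. Handing in.

```bash
python3 -c "
from station import arm
arm.job_done()"
```

```text
the job is handed in; nothing more can be done
```

The plain kraft box now lies label side up on the camera board, against both fences. I handed the job in at about 28.5 s of the 61 s.

**What I did:** I gripped the box by its +y end, let it swing upright, stood it on the head shelf and let go. I then tipped it down the slide from behind, pushed it flat onto the board, and pushed it into the corner.

**Last checks:**
- **Seating:** I pushed twice against each fence and it stopped within about 0.6 mm of the same place. The second pushes read about 10 N at the side fence and 17 N at the end fence.
- **Position in the pictures:** fitted after the first pair of pushes, the centre was at board (26.6, −112.6) mm against a nominal (26, −115). The box's yaw was 0.092 rad and the fence lines averaged about 0.094. The 2.4 mm difference is about the camera calibration's limit, so the pictures alone could not rule out a gap of 0–3 mm; I relied on the contact forces for that.
- **Surroundings:** the other boxes looked unmoved, and the gripper was clear of everything.

**What did not go to plan:**
- The first attempt to pivot the box upright only lifted it level. I let it swing by easing the grip to 3 N.
- The first push against the end fence reached 49 N, with the fingers.
- The side pushes showed an upward force of up to 22 N that I could not explain.

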